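# Seat a block on its parallels in the vise

## Task

The bright metal block in the small blue vise is sitting high and maybe crooked; nobody has measured how thick it is. With the white-and-orange nylon drift, and never the bare gripper, tap or press it down gently until it sits fully down and level on both parallels and they can no longer slide; then prove it by giving an end of either parallel a light push along its length, which must not shift it. Leave the drift standing upright on the bench, and the parallels, vial, sensor rail and tube tray where they were.

Things in the scene. Friction and masses are not known exactly. Their poses are not given: they have to be found in the camera images.
- vise: small blue vise fixed to the bench. Origin on the bench below the middle of the jaw gap; y axis along the jaws, x across them: fixed jaw at +x; moving jaw, screw and handle bar at -x, reaching x = -115 mm at 60 mm height. Bed under the parallels 40 mm up; jaws 90 mm long, tops 88 mm up; a 10 mm thick foot reaches y = +/-65 mm
- block: bright metal block 50 mm (x) by 100 mm (y, along the jaws), sawn to an unknown thickness of 28 to 38 mm, 1.4 kg, pinched by the jaws; origin 14 mm below its top face. It only moves down or up and tips about its x axis; 2 to 10 N down on an end moves it and it stays put; once down, a steady 15 to 20 N on each end pinches the parallels. Starts 4 to 19 mm above its seat, tipped up to 0.05 rad. Over 40 N from the drift is too hard
- block_left (a point): point on the block's top face, on its centre line, 36 mm from its middle towards the vise's +y end: a place to tap
- block_right (a point): the same, 36 mm from the middle towards the vise's -y end
- parallel_near: dark aluminium parallel under the block on its vise -x side: bar 10 mm thick, 22 mm high, 190 mm long (its own y, along the jaws), 0.12 kg, loose on the vise bed; both ends stick out of the jaws by 35 to 65 mm. Origin: centre of its underside. Slides at under 1 N until the block is down on it; once pinched it withstands a push of about 2 N
- parallel_far: the other parallel, the same, on the vise's +x side
- drift_center (a point): nylon drift standing on the bench: round rod 100 mm high, 0.14 kg; white lower part 28 mm in diameter, 40 mm high; orange upper part (the grip) 32 mm in diameter, 60 mm high. The point is on its axis, half-way up, z axis up. Its flat white foot, 50 mm below the point, is the tapping face
- vial_center (a point): bystander: upright capped glass vial, 35 mm in diameter, 74 mm high; point half-way up its axis
- sensor_rail: bystander: aluminium profile 30 by 160 mm (long along its y), with a small sensor on a bracket, 80 mm high; origin: centre of its underside
- tube_tray: bystander: open cardboard tray of capped glass tubes, 130 by 220 by 45 mm (long along its y); origin: centre of its underside
Things that resemble listed ones, but are neither listed nor needed, are in the scene too. Of the things that look like the part that bears drift_center, the middle-sized one is meant.

How it is judged:
By the outcome, as a careful person would: the job done as asked, in the order asked, and still so for the second after the job is handed in, with the robot touching nothing.
It also fails if it takes over 72 s, if anything falls off the work surface, if the arm or the gripper's body presses on something with over 40 N, if the wrist force passes 120 N, or if a joint passes its speed limit or range.

## Robot

A 6-joint arm with a two-finger parallel gripper is mounted at the origin on the work surface. World frame = base frame: x ahead of the robot, y to its left, z up, the work surface at z = 0. Lengths are in m, angles in rad, forces in N, time in s.
With the tool pointing down it reaches from about 0.3 to 0.875 m from the base axis. Payload 4.2 kg.
Tool frame: the origin (TCP) lies midway between the tips of the shut fingers; the grasp point (between the pads) lies 19 mm behind it; z points along the fingers, y is the direction in which the jaws open and shut (so a half turn about z gives the same grasp; the last joint's range is limited). The gripper opens to 85 mm and grips with 20 to 120 N. Pads are 22 mm wide; open, the fingers measure 114 mm over their backs; the gripper's body (76 mm by 85 mm) begins 54 mm behind the grasp point. The pads swing forward as they close: fully open they stand 13 mm farther back than shut.
Start: joints at [1.089, 0.32, 1.565, -0, 1.257, -0.02], TCP at [0.256, 0.515, 0.231] pointing down, gripper open.
Joint ranges: [-3.11, 3.11], [-0.84, 2.01], [0.21, 2.61], [-1.34, 4.49], [0.05, 2.63], [-2.56, 2.56]. Speed limits (rad/s): [2.57, 2.57, 3.14, 3.14, 3.14, 3.14].

## Interface

Orientations are given as a unit quaternion [w, x, y, z].
In Python, from bench import bot gives the robot as it stands.
- The arm moves only by the tool step_arm, never from a script. Its argument "increments" is a list of rows, each an object with "xyz": the shift along the tool's x, y, z scaled (see below), a list of three; "angular": the turn, a rotation vector about the tool's x, y, z scaled (see below), a list of three; "gripper": the closure, from 0 (fully open) to 1 (shut). In form: [{"xyz": [x, y, z], "angular": [wx, wy, wz], "gripper": gripper}, ...]. A call has 1 to 8 rows; each row is the pose to reach, as a shift and turn from the pose measured when the call began, along the tool's axes at that moment, turning the shorter way round; what a row does not reach only later rows make up. The controller multiplies each number of a shift by 0.15 m and each number of a turn by pi rad. A row lasts 1/12 s, in which the tool goes at most 41.7 mm and 7.16 degrees, less where a joint would pass 70% of its speed; a pose out of reach is approached as far as the arm can. A call with a number of a shift or a turn outside -1 to 1 is refused whole. A call with a gripper value outside its range is refused whole. The fingers move at their own pace and stop on an object; "grip_force" is the grip in N (left out, the last holds). Time passes only in rows, so rows that repeat a pose let the fingers close. It gives the time, the measured TCP pose, the force and the opening at its end, in the units of the state.
- bot.sense(): the state, without advancing time (a new reading comes with each control period).
- bot.grab_frame(name): name is "side" or "top"; returns (picture, depth): 420x560x3 uint8, blue, green, red; 420x560 float32, m along the optical axis (not along the pixel's ray), 0 where there is no reading.
- bot.camera_params(name): a dict with "fx", "fy", "cx", "cy" (pixels), "pose" (4x4, takes a point from camera to world coordinates). Camera axes: x right, y down, z forward; pixel columns grow to the right and rows downward; lengths in m; the calibration is good to about 2 mm. A picture is of the moment at which its call begins. camera_params takes no time and is no camera call.
- bot.job_done(): hands the job in, once; it reports no verdict.
The state is a dict: "time_s": time; "q": joint angles; "qd": joint speeds; "joint_efforts": joint torques, N m; "ee_pos": TCP position; "tool_rot": TCP orientation; "wrist_force": force on the tool from outside, world axes, zero at the start; "ft_torque": the same for the moment, N m; "finger_gap": opening from 0.0 (shut) to 1.0 (fully open).
Only numpy, scipy, OpenCV 4.12 (cv2) and the standard library are available. Lean on these libraries where they do the work, as an engineer would, in place of code of your own. Each camera call takes 0.05 s, during which the arm holds its last target.

## Working session

There is one attempt and no reset: what is moved stays moved. The work goes in short steps, Python scripts to look and compute and a tool call to move; the robot and the scene stay as the last step left them, time stands still between calls to the robot, and variables do not carry over. Pictures are saved under pics/ and viewed, and the job is handed in when it is done.

Besides the shell and the picture viewer there is one more tool, called after "Request:" as a command line: name --argument value ..., lists and objects as JSON in quotes. step_arm: Moves the arm, as the interface text tells. Shifts and turns lie within -1 to 1; 1 stands for 0.15 m of shift or pi rad of turn. Its arguments: {"type":"object","properties":{"increments":{"type":"array"},"grip_force":{"type":"number"}},"required":["increments"]}

```bash
ls; mkdir -p pics; python3 - <<'E'
from bench import bot
import cv2,numpy as np
s=bot.sense();print(s)
for n in("side","top"):
    im,d=bot.grab_frame(n);cv2.imwrite(f"pics/{n}0.png",im);np.save(f"pics/{n}0.npy",d)
    p=bot.camera_params(n);print(n,{k:np.round(v,4).tolist() for k,v in p.items()})
E
```

```text
pics
{'time_s': 0.0, 'q': array([ 1.08898404e+00,  3.20331475e-01,  1.56568588e+00,  5.37125936e-05,
        1.25740565e+00, -2.00212307e-02]), 'qd': array([-0.00046142, -0.00061918,  0.00070542, -0.00033624,  0.00088417,
        0.00061801]), 'joint_efforts': array([-1.47673418e-03, -4.15513945e+01, -2.34155649e+01, -1.17984359e-04,
        8.16461106e-03,  1.50816516e-05]), 'ee_pos': array([0.25596594, 0.5143492 , 0.23045687]), 'tool_rot': array([-2.51970969e-04,  2.28857365e-01,  9.73459536e-01, -8.80172576e-04]), 'wrist_force': array([ 0.56962472, -0.56601797, -0.1874237 ]), 'ft_torque': array([ 0.03106799,  0.02642626, -0.0038498 ]), 'finger_gap': 1.0057390544611393}
side {'fx': 454.4167, 'fy': 454.4167, 'cx': 277.0634, 'cy': 203.5364, 'pose': [[-0.9933, -0.0819, 0.0821, 0.4937], [-0.1154, 0.626, -0.7713, 0.7237], [0.0118, -0.7755, -0.6312, 0.7217], [0.0, 0.0, 0.0, 1.0]]}
top {'fx': 431.1718, 'fy': 431.1718, 'cx': 274.2864, 'cy': 213.6546, 'pose': [[0.0116, -0.9981, 0.0611, 0.5351], [-0.9999, -0.0124, -0.0119, -0.0609], [0.0126, -0.0609, -0.9981, 1.099], [0.0, 0.0, 0.0, 1.0]]}
```

View pics/side0.png

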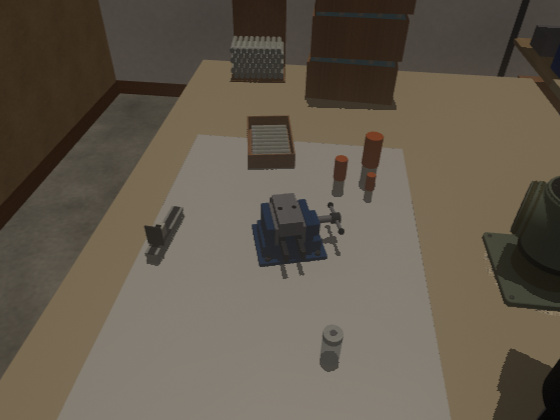

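View pics/top0.png

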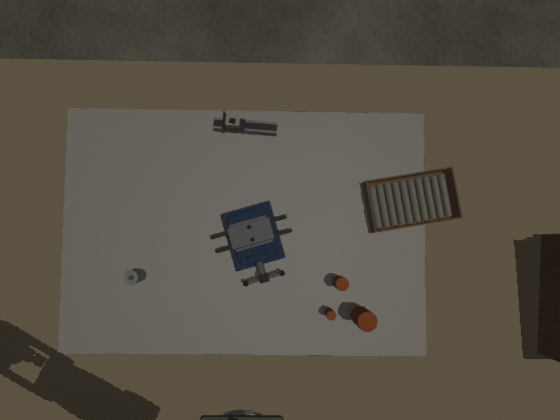

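The side view shows the vise at (290,225) and three orange-and-white rods: large at (373,150), middle at (341,168) and small at (371,181). In the top view the middle drift is at (341,283), the vise at (251,235), the vial at (131,277), the rail at (245,127) and the tray at (412,200). Next I'll measure from depth.

```bash
cat > h.py <<'E'
import numpy as np,cv2
from bench import bot
def cloud(n,d):
    p=bot.camera_params(n);v,u=np.mgrid[0:420,0:560]
    c=np.stack([(u-p['cx'])/p['fx']*d,(v-p['cy'])/p['fy']*d,d],-1)
    T=np.array(p['pose']);w=c@T[:3,:3].T+T[:3,3];w[d<=0]=np.nan;return w
def proj(n,P):
    p=bot.camera_params(n);T=np.array(p['pose']);c=(np.atleast_2d(P)-T[:3,3])@T[:3,:3]
    return np.c_[c[:,0]/c[:,2]*p['fx']+p['cx'],c[:,1]/c[:,2]*p['fy']+p['cy']]
E
python3 - <<'E'
from h import *
out=[]
for n,(x0,x1,y0,y1) in {'top':(200,310,190,300),'side':(235,355,180,270)}.items():
    im=cv2.imread(f'pics/{n}0.png');w=cloud(n,np.load(f'pics/{n}0.npy'))
    c=cv2.resize(im[y0:y1,x0:x1],None,fx=5,fy=5,interpolation=cv2.INTER_CUBIC)
    cv2.imwrite(f'pics/{n}0z.png',cv2.convertScaleAbs(c,alpha=1.6))
    hsv=cv2.cvtColor(im,cv2.COLOR_BGR2HSV)
    m=((hsv[...,0]<12)&(hsv[...,1]>150)&(hsv[...,2]>80)).astype(np.uint8)
    k,l,st,ce=cv2.connectedComponentsWithStats(m)
    for i in range(1,k):
        if st[i,4]>20:
            P=w[l==i];zt=np.nanpercentile(P[:,2],95);Q=P[P[:,2]>zt-.006]
            print(n,ce[i].round(),st[i,4],'ztop',zt.round(4),'topcen',np.nanmean(Q,0).round(4),'ext',np.ptp(Q,0).round(3))
w=cloud('top',np.load('pics/top0.npy'))
print('bench z',np.nanmedian(w[330:350,100:200,2]))
for (u,v) in [(131,277),(410,200),(232,122)]: print(w[v,u])
# block rows
for v in range(212,262,4): print(v,(w[v,215:292:5,2]*1000).round().astype(int))
E
```

```text
top [342. 284.] 121 ztop 0.1037 topcen [ 0.4366 -0.2299  0.1011] ext [0.028 0.026 0.007]
top [331. 315.] 60 ztop 0.077 topcen [ 0.3608 -0.2087  0.0744] ext [0.019 0.019 0.008]
top [367. 321.] 288 ztop 0.1455 topcen [ 0.3598 -0.2785  0.143 ] ext [0.042 0.04  0.008]
side [374. 136.] 121 ztop 0.1451 topcen [ 0.3606 -0.278   0.1435] ext [0.039 0.043 0.006]
side [341. 158.] 58 ztop 0.1036 topcen [ 0.438  -0.23    0.1016] ext [0.025 0.03  0.005]
side [371. 174.] 33 ztop 0.0764 topcen [ 0.3619 -0.2109  0.0743] ext [0.019 0.018 0.005]
bench z 0.0021072417252734343
[0.44461905 0.2615569  0.07547076]
[ 0.64136022 -0.42058748  0.00503008]
[0.82130756 0.03250268 0.06162356]
212 [ 0  1  3 11 12 45 84 91 85 88 10 10  0  4  5  1]
216 [ 4  1 11 44 92 87 87 91 90 90 87  9  5 59 64  3]
220 [  4   0  19  89  87  88  88  85  89 103 104  63  63   4   0   3]
224 [  0   3  13  85  88  87 103 106 105 102 103 105  10  -1  -2   2]
228 [  4   1   7 108 104 105 103 106 105 106 105 105  12   4   1  62]
232 [  0  63  62 108 104 101 103 104 104 101 104 101  64  63  63  -1]
236 [ 63  63   2 105 105 107 107 107 102 103 104 104  64   3   3   3]
240 [  3   3   2 108 107 109 103 103 108 108  41  88  12  14   2   1]
244 [  7   4   3  10 102 105 106 106  85  86  89  91  11  12   2   1]
248 [  1  61  64  63 105  86  84  89  88  92  92  88  12  12  -2   6]
252 [ 2  1  1  3 11 90 88 92 88 87 71 40 42 20  0  2]
256 [ 6  6  1  4 11 89 91 69 73 70 71 43 33 11 12  0]
260 [ 6  4  2  1 11 43 41 73 73 72 13 13  1  5 -1  4]
```

View pics/top0z.png

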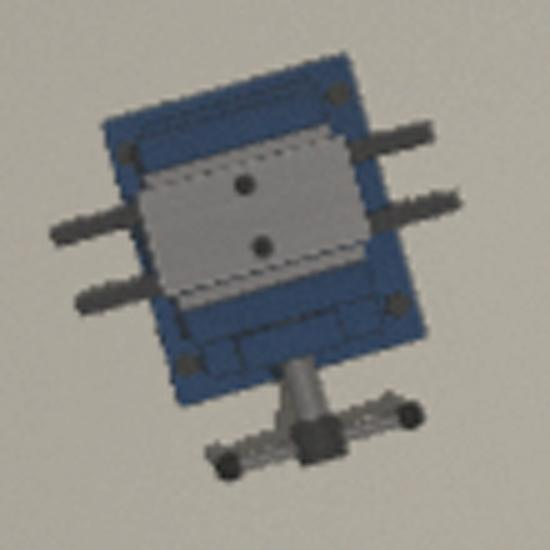

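View pics/side0z.png

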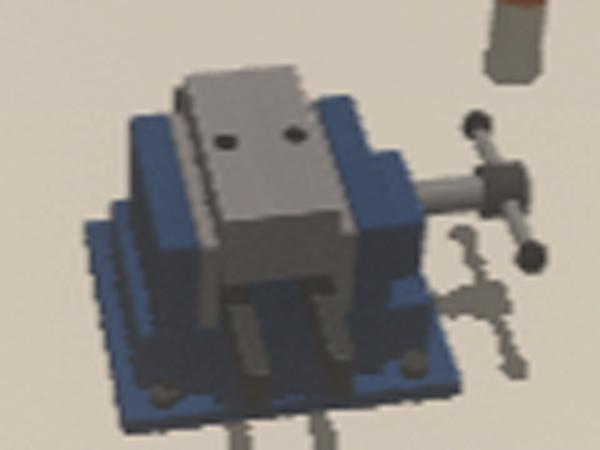

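```bash
python3 - <<'E'
from h import *
for n in('top','side'):
    w=cloud(n,np.load(f'pics/{n}0.npy'))
    m=(w[...,2]>.097)&(w[...,2]<.12)&(np.hypot(w[...,0]-.58,w[...,1])<.12)&(np.hypot(w[...,0]-.58,w[...,1]-.0)<.08)
    P=w[m];c,(wd,ht),a=cv2.minAreaRect(P[:,:2].astype(np.float32)*1000)
    print(n,'block',len(P),np.round(c),wd,ht,a)
    A=np.c_[P[:,0]-P[:,0].mean(),P[:,1]-P[:,1].mean(),np.ones(len(P))]
    s=np.linalg.lstsq(A,P[:,2],rcond=None)[0];print('plane',s.round(4),P.mean(0).round(4))
    # parallels
    m=(w[...,2]>.055)&(w[...,2]<.07)&(np.hypot(w[...,0]-.54,w[...,1])<.13)
    l=cv2.connectedComponentsWithStats(m.astype(np.uint8))
    for i in range(1,l[0]):
        if l[2][i,4]>4: Q=w[l[1]==i];print(n,'par',l[3][i].round(),l[2][i,4],Q.mean(0).round(4),Q.min(0).round(3),Q.max(0).round(3))
    # vise jaw tops
    m=(w[...,2]>.083)&(w[...,2]<.093)&(np.hypot(w[...,0]-.54,w[...,1])<.1)
    l=cv2.connectedComponentsWithStats(m.astype(np.uint8))
    for i in range(1,l[0]):
        if l[2][i,4]>20: Q=w[l[1]==i];print(n,'jaw',l[3][i].round(),Q.mean(0).round(4),[np.round(x,1) for x in cv2.minAreaRect(Q[:,:2].astype(np.float32)*1000)])
    m=(w[...,2]>.005)&(w[...,2]<.015)&(np.hypot(w[...,0]-.54,w[...,1])<.12)
    Q=w[m];print(n,'foot',[np.round(x,1) for x in cv2.minAreaRect(Q[:,:2].astype(np.float32)*1000)])
E
```

```text
top block 937 [552. -18.] 49.82355499267578 99.60636901855469 16.600276947021484
plane [-0.0056  0.0072  0.1048] [ 0.5514 -0.0182  0.1048]
top par [278. 218.] 75 [ 0.5889 -0.0816  0.0626] [ 0.578 -0.102  0.056] [ 0.598 -0.061  0.067]
top par [283. 232.] 80 [ 0.555  -0.0937  0.063 ] [ 0.545 -0.116  0.059] [ 0.564 -0.073  0.067]
top par [219. 234.] 78 [0.5473 0.0588 0.0629] [0.538 0.037 0.058] [0.558 0.08  0.069]
top par [223. 249.] 72 [0.5132 0.0477 0.0631] [0.505 0.027 0.06 ] [0.522 0.067 0.067]
top par [262. 272.] 272 [ 0.4596 -0.0452  0.066 ] [ 0.428 -0.098  0.055] [ 0.504 -0.001  0.07 ]
top par [268. 256.] 5 [ 0.498  -0.0584  0.069 ] [ 0.495 -0.059  0.068] [ 0.502 -0.057  0.07 ]
top jaw [246. 217.] [ 0.5879 -0.007   0.0883] [array([588.3,  -7.2]), array([25. , 89.4]), np.float64(16.4)]
top jaw [255. 249.] [ 0.5146 -0.0292  0.0884] [array([514.6, -29.1]), array([24.8, 89.5]), np.float64(16.6)]
top foot [array([542.2,   3. ]), array([231.2, 232.3]), np.float64(6.4)]
side block 786 [551. -19.] 50.60329055786133 102.7202377319336 16.682849884033203
plane [-0.0105 -0.0115  0.1046] [ 0.5505 -0.0128  0.1046]
side par [270. 199.] 10 [ 0.5966 -0.0966  0.0624] [ 0.595 -0.102  0.058] [ 0.598 -0.09   0.065]
side par [331. 220.] 274 [ 0.4559 -0.039   0.0646] [ 0.426 -0.099  0.055] [0.49 0.   0.07]
side par [262. 221.] 9 [ 0.6047 -0.02    0.0614] [ 0.602 -0.028  0.055] [ 0.607 -0.01   0.069]
side par [264. 230.] 8 [0.596  0.0095 0.0626] [0.594 0.001 0.058] [0.598 0.019 0.07 ]
side par [303. 241.] 175 [0.5108 0.0335 0.0626] [0.491 0.008 0.055] [0.528 0.068 0.07 ]
side par [280. 244.] 185 [0.5587 0.0477 0.0624] [0.537 0.021 0.055] [0.59  0.081 0.07 ]
side jaw [286. 217.] [ 0.552  -0.0081  0.0884] [array([550.4, -16.4]), array([102.3,  99.7]), np.float64(16.3)]
side foot [array([538.7,  16.5]), array([215.3, 188. ]), np.float64(9.1)]
```

```bash
cat >> h.py <<'E'
from scipy.spatial.transform import Rotation as Ro
def inc(target,yang,n=8):
    """target TCP world; yang = world angle (deg) of tool y, tool down"""
    s=bot.sense();q=s['tool_rot'];R=Ro.from_quat([q[1],q[2],q[3],q[0]])
    d=R.inv().apply(np.array(target)-s['ee_pos'])/.15
    a=np.radians(yang);y=np.array([np.cos(a),np.sin(a),0]);z=np.array([0,0,-1.]);x=np.cross(y,z)
    r=(R.inv()*Ro.from_matrix(np.c_[x,y,z])).as_rotvec()/np.pi
    f=np.maximum(1,np.abs(d).max());print('t',round(s['time_s'],2),'pos',s['ee_pos'].round(4),'gap',round(s['finger_gap'],3),'F',s['wrist_force'].round(2),'T',s['ft_torque'].round(2))
    print('xyz',d.round(4),'/f',(d/f).round(3),'ang',r.round(4))
V0=np.array([.5515,-.0182]);A=np.radians(16.55);VX=np.array([np.cos(A),np.sin(A)]);VY=np.array([-np.sin(A),np.cos(A)])
def vp(x,y): return V0+VX*x+VY*y
E
python3 -c "
from h import *
inc([.4375,-.23,.2],-80); print(vp(0,.036),vp(0,-.036))
print(bot.sense()['tool_rot'])"
```

```text
t 0.1 pos [0.256  0.5144 0.2306] gap 0.999 F [ 0.37 -0.99  0.23] T [-0.01  0.03 -0.02]
xyz [-3.2944 -3.9033  0.2099] /f [-0.844 -1.     0.054] ang [-2.000e-04  6.000e-04  7.975e-01]
[0.54124533 0.01630857] [ 0.56175467 -0.05270857]
[-1.93618923e-04  2.28848581e-01  9.73461699e-01 -7.81724884e-04]
```

Request:
step_arm --increments '[{"xyz":[-0.84,-1,0],"angular":[0,0,0.2],"gripper":0},{"xyz":[-0.84,-1,0],"angular":[0,0,0.2],"gripper":0},{"xyz":[-0.84,-1,0],"angular":[0,0,0.2],"gripper":0},{"xyz":[-0.84,-1,0],"angular":[0,0,0.2],"gripper":0},{"xyz":[-0.84,-1,0],"angular":[0,0,0.2],"gripper":0},{"xyz":[-0.84,-1,0],"angular":[0,0,0.2],"gripper":0}]'

```text
time_s: 0.6
ee_pos: [0.3018, 0.319, 0.2305]
tool_rot: [0.001, 0.522, 0.853, -0.002]
wrist_force: [-0.5, -0.5, -0.7]
finger_gap: 0.999
```

```bash
python3 -c "
from h import *
inc([.4375,-.23,.2],-80)"
```

```text
t 0.6 pos [0.3018 0.319  0.2305] gap 0.999 F [-0.45 -0.52 -0.72] T [ 0.01  0.04 -0.02]
xyz [-3.6695 -0.8609  0.2201] /f [-1.    -0.235  0.06 ] ang [3.00e-04 1.90e-03 5.95e-01]
```

Request:
step_arm --increments '[{"xyz":[-1,-0.23,0],"angular":[0,0,0.16],"gripper":0},{"xyz":[-1,-0.23,0],"angular":[0,0,0.16],"gripper":0},{"xyz":[-1,-0.23,0],"angular":[0,0,0.16],"gripper":0},{"xyz":[-1,-0.23,0],"angular":[0,0,0.16],"gripper":0}]'

```text
time_s: 0.93
ee_pos: [0.3392, 0.1678, 0.231]
tool_rot: [0.001, 0.716, 0.698, -0.003]
wrist_force: [-0.1, 0.9, 1.0]
finger_gap: 0.998
```

```bash
python3 -c "
from h import *
inc([.4375,-.23,.2],-80)"
```

```text
t 0.93 pos [0.3392 0.1678 0.231 ] gap 0.998 F [-0.11  0.91  0.97] T [-0.06 -0.02 -0.02]
xyz [-2.634   0.72    0.2203] /f [-1.     0.273  0.084] ang [0.0008 0.0018 0.4367]
```

Request:
step_arm --increments '[{"xyz":[-1,0.27,0],"angular":[0,0,0.16],"gripper":0},{"xyz":[-1,0.27,0],"angular":[0,0,0.16],"gripper":0},{"xyz":[-1,0.27,0],"angular":[0,0,0.16],"gripper":0},{"xyz":[-1,0.27,0],"angular":[0,0,0.16],"gripper":0}]'

```text
time_s: 1.27
ee_pos: [0.3762, 0.0145, 0.2318]
tool_rot: [0.002, 0.867, 0.499, -0.002]
wrist_force: [0.7, 0.8, 1.1]
finger_gap: 1.002
```

```bash
python3 -c "
from h import *
inc([.4375,-.23,.2],-80)"
```

```text
t 1.27 pos [0.3762 0.0145 0.2318] gap 1.002 F [0.66 0.78 1.1 ] T [ 0.02 -0.04 -0.  ]
xyz [-1.2036  1.1711  0.2214] /f [-1.     0.973  0.184] ang [0.0014 0.0014 0.2771]
```

Request:
step_arm --increments '[{"xyz":[-1,0.97,0.1],"angular":[0,0,0.27],"gripper":0},{"xyz":[-1,0.97,0.1],"angular":[0,0,0.27],"gripper":0},{"xyz":[-1,0.97,0.1],"angular":[0,0,0.27],"gripper":0},{"xyz":[-1,0.97,0.1],"angular":[0,0,0.27],"gripper":0},{"xyz":[-1,0.97,0.1],"angular":[0,0,0.27],"gripper":0},{"xyz":[-1,0.97,0.1],"angular":[0,0,0.27],"gripper":0}]'

```text
time_s: 1.77
ee_pos: [0.4285, -0.1941, 0.2172]
tool_rot: [0.004, 0.989, 0.145, -0.001]
wrist_force: [1.3, 0.6, -0.0]
finger_gap: 0.999
```

```bash
python3 -c "
from h import *
inc([.4375,-.23,.15],-80)"
```

```text
t 1.77 pos [ 0.4285 -0.1941  0.2172] gap 0.999 F [ 1.28  0.55 -0.02] T [0.01 0.02 0.01]
xyz [-0.01    0.2431  0.4498] /f [-0.01   0.243  0.45 ] ang [0.0027 0.0008 0.0371]
```

Request:
step_arm --increments '[{"xyz":[-0.01,0.243,0.2],"angular":[0.0027,0.0008,0.037],"gripper":0},{"xyz":[-0.01,0.243,0.4],"angular":[0.0027,0.0008,0.037],"gripper":0},{"xyz":[-0.01,0.243,0.4],"angular":[0.0027,0.0008,0.037],"gripper":0},{"xyz":[-0.01,0.243,0.4],"angular":[0.0027,0.0008,0.037],"gripper":0}]'

```text
time_s: 2.1
ee_pos: [0.4365, -0.2295, 0.1557]
tool_rot: [-0.002, 0.996, 0.087, -0.002]
wrist_force: [-0.1, -0.2, 0.2]
finger_gap: 1.001
```

```bash
python3 - <<'E'
from h import *
inc([.4375,-.23,.06],-80)
im,d=bot.grab_frame('side');c=cv2.resize(im[60:220,280:460],None,fx=4,fy=4,interpolation=cv2.INTER_CUBIC);cv2.imwrite('pics/s1.png',c)
E
```

```text
t 2.1 pos [ 0.4365 -0.2295  0.1557] gap 1.001 F [-0.1  -0.2   0.23] T [ 0.04  0.05 -0.07]
xyz [0.0086 0.0071 0.638 ] /f [0.009 0.007 0.638] ang [-0.0012  0.0012 -0.    ]
```

View pics/s1.png

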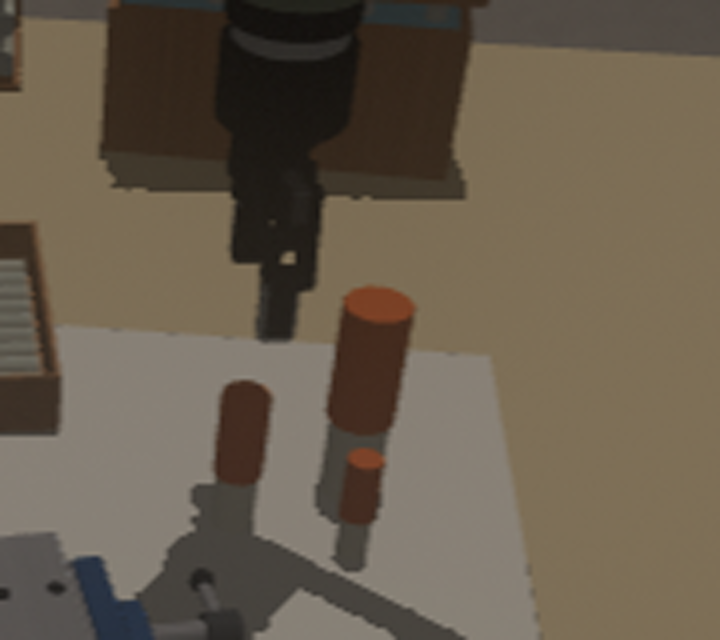

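```bash
python3 - <<'E'
from h import *
for y in (-.187,-.2295,-.272): print((proj('side',[.4365,y,.169])-[280,60])*4)
print((proj('side',[.4375,-.23,.1])-[280,60])*4)
print((proj('side',[.4375,-.23,.15])-[280,60])*4)
E
```

```text
[[258.1371067  336.64613563]]
[[258.19841715 299.05729499]]
[[258.25611353 263.6842111 ]]
[[244.7921862  395.78167034]]
[[253.18769049 326.07043617]]
```

The fingertip at crop (276,335) matches the projection. The fingers straddle the middle rod and clear its neighbours, so I descend.

Request:
step_arm --increments '[{"xyz":[0.008,0.007,0.25],"angular":[0,0,0],"gripper":0},{"xyz":[0.008,0.007,0.45],"angular":[0,0,0],"gripper":0},{"xyz":[0.008,0.007,0.635],"angular":[0,0,0],"gripper":0},{"xyz":[0.008,0.007,0.635],"angular":[0,0,0],"gripper":0},{"xyz":[0.008,0.007,0.635],"angular":[0,0,0],"gripper":0}]'

```text
time_s: 2.57
ee_pos: [0.4393, -0.2297, 0.0631]
tool_rot: [-0.001, 0.996, 0.088, -0.0]
wrist_force: [0.4, -0.0, 0.4]
finger_gap: 1.0
```

Request:
step_arm --increments '[{"xyz":[0,0,0],"angular":[0,0,0],"gripper":1},{"xyz":[0,0,0],"angular":[0,0,0],"gripper":1},{"xyz":[0,0,0],"angular":[0,0,0],"gripper":1},{"xyz":[0,0,0],"angular":[0,0,0],"gripper":1},{"xyz":[0,0,0],"angular":[0,0,0],"gripper":1},{"xyz":[0,0,0],"angular":[0,0,0],"gripper":1},{"xyz":[0,0,0],"angular":[0,0,0],"gripper":1},{"xyz":[0,0,0],"angular":[0,0,0],"gripper":1}]' --grip_force 60

```text
time_s: 3.23
ee_pos: [0.4401, -0.2303, 0.0644]
tool_rot: [0.0, 0.996, 0.088, 0.001]
wrist_force: [-0.9, -0.1, 6.3]
finger_gap: 0.362
```

```bash
python3 - <<'E'
from h import *
inc([.4375,-.23,.2],-80)
im,d=bot.grab_frame('side');c=cv2.resize(im[60:220,280:460],None,fx=4,fy=4,interpolation=cv2.INTER_CUBIC);cv2.imwrite('pics/s2.png',c)
E
```

```text
t 3.23 pos [ 0.4401 -0.2303  0.0644] gap 0.362 F [-0.89 -0.07  6.34] T [0.06 0.12 0.02]
xyz [-0.0154 -0.0044 -0.9039] /f [-0.015 -0.004 -0.904] ang [ 0.0001 -0.0005  0.0006]
```

View pics/s2.png

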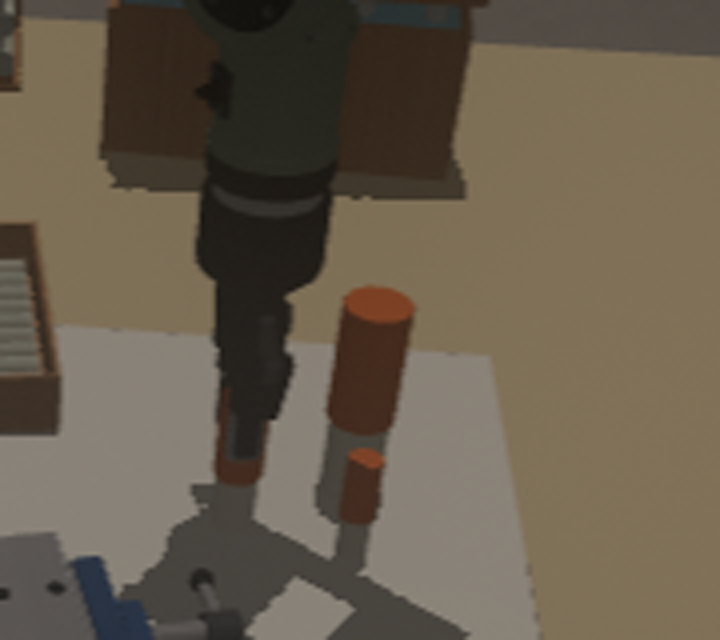

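Gap 0.362 (about 31 mm) fits the 32 mm grip, so the drift is held, with its foot 64 mm below the TCP. Now I lift.

Request:
step_arm --increments '[{"xyz":[0,0,-0.2],"angular":[0,0,0],"gripper":1},{"xyz":[0,0,-0.45],"angular":[0,0,0],"gripper":1},{"xyz":[0,0,-0.7],"angular":[0,0,0],"gripper":1},{"xyz":[0,0,-0.9],"angular":[0,0,0],"gripper":1},{"xyz":[0,0,-0.9],"angular":[0,0,0],"gripper":1},{"xyz":[0,0,-0.9],"angular":[0,0,0],"gripper":1}]'

```text
time_s: 3.78
ee_pos: [0.4405, -0.2306, 0.2012]
tool_rot: [0.001, 0.996, 0.088, 0.002]
wrist_force: [-0.5, 0.8, -1.2]
finger_gap: 0.36
```

```bash
python3 - <<'E'
from h import *
inc([*vp(0,.036),.195],-80)
im,d=bot.grab_frame('side');c=cv2.resize(im[60:220,280:460],None,fx=4,fy=4,interpolation=cv2.INTER_CUBIC);cv2.imwrite('pics/s3.png',c)
w=cloud('side',d);P=w[(np.hypot(w[...,0]-.44,w[...,1]+.23)<.05)&(w[...,2]>.1)&(w[...,2]<.19)];print(P.min(0),P.max(0))
E
```

```text
t 3.78 pos [ 0.4405 -0.2306  0.2012] gap 0.36 F [-0.52  0.76 -1.19] T [-0.03  0.02  0.04]
xyz [ 0.9497 -1.5031  0.0411] /f [ 0.632 -1.     0.027] ang [ 0.001  -0.0015  0.0006]
[ 0.42274912 -0.23516283  0.13847049] [ 0.45141476 -0.21484615  0.18998494]
```

View pics/s3.png

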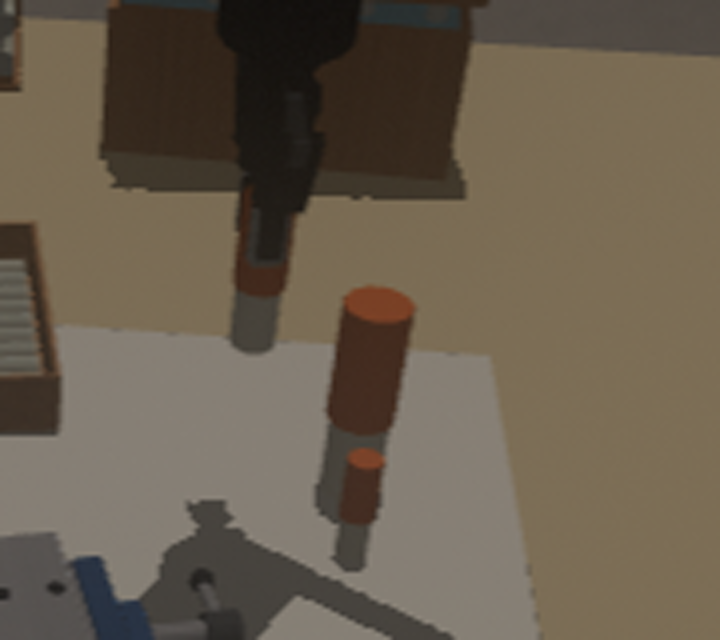

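The picture shows the drift held upright, its foot about 137 mm up (crop (255,345)). Next I move over block_left.

Request:
step_arm --increments '[{"xyz":[0.63,-1,0],"angular":[0,0,0],"gripper":1},{"xyz":[0.63,-1,0],"angular":[0,0,0],"gripper":1},{"xyz":[0.63,-1,0],"angular":[0,0,0],"gripper":1},{"xyz":[0.63,-1,0],"angular":[0,0,0],"gripper":1},{"xyz":[0.63,-1,0],"angular":[0,0,0],"gripper":1}]'

```text
time_s: 4.25
ee_pos: [0.5065, -0.061, 0.1972]
tool_rot: [-0.002, 0.996, 0.09, -0.001]
wrist_force: [0.2, 0.4, -2.1]
finger_gap: 0.359
```

```bash
python3 - <<'E'
from h import *
inc([*vp(0,.036),.19],-80)
E
```

```text
t 4.25 pos [ 0.5065 -0.061   0.1972] gap 0.359 F [ 0.15  0.4  -2.1 ] T [ 0.01 -0.04  0.03]
xyz [ 0.3202 -0.4655  0.0493] /f [ 0.32  -0.465  0.049] ang [-0.0011  0.0004  0.0017]
```

Request:
step_arm --increments '[{"xyz":[0.32,-0.465,0.05],"angular":[-0.001,0,0.0017],"gripper":1},{"xyz":[0.32,-0.465,0.05],"angular":[-0.001,0,0.0017],"gripper":1},{"xyz":[0.32,-0.465,0.05],"angular":[-0.001,0,0.0017],"gripper":1},{"xyz":[0.32,-0.465,0.05],"angular":[-0.001,0,0.0017],"gripper":1},{"xyz":[0.32,-0.465,0.05],"angular":[-0.001,0,0.0017],"gripper":1}]'

```text
time_s: 4.67
ee_pos: [0.5401, 0.0158, 0.1882]
tool_rot: [0.0, 0.996, 0.088, -0.003]
wrist_force: [0.0, -0.7, -1.6]
finger_gap: 0.359
```

```bash
python3 - <<'E'
from h import *
inc([*vp(0,.036),.171],-80)
for n in('side','top'):
    im,d=bot.grab_frame(n)
    print(bot.sense()['wrist_force'].round(2))
    x0,x1,y0,y1=(235,355,170,270) if n=='side' else (200,310,190,300)
    c=cv2.resize(im[y0:y1,x0:x1],None,fx=5,fy=5,interpolation=cv2.INTER_CUBIC);cv2.imwrite(f'pics/{n}4.png',cv2.convertScaleAbs(c,alpha=1.5))
E
```

```text
t 4.67 pos [0.5401 0.0158 0.1882] gap 0.359 F [ 0.02 -0.74 -1.59] T [ 0.01  0.02 -0.03]
xyz [ 0.0089 -0.0017  0.1149] /f [ 0.009 -0.002  0.115] ang [-0.      0.0017  0.0004]
[-0.59  0.21 -1.85]
[-0.01  0.11 -1.42]
```

View pics/side4.png

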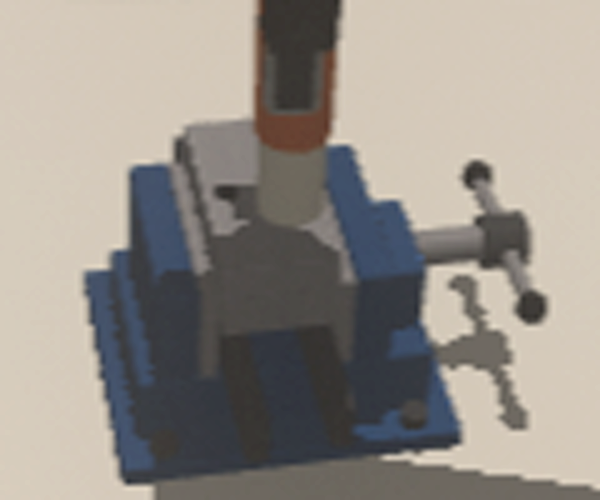

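The drift hangs over the centre line of the block's near (+y) end, foot at (290,210). I approach it, then press in small steps.

Request:
step_arm --increments '[{"xyz":[0.009,0,0.05],"angular":[0,0.0017,0],"gripper":1},{"xyz":[0.009,0,0.09],"angular":[0,0.0017,0],"gripper":1},{"xyz":[0.009,0,0.1],"angular":[0,0.0017,0],"gripper":1},{"xyz":[0.009,0,0.107],"angular":[0,0.0017,0],"gripper":1},{"xyz":[0.009,0,0.114],"angular":[0,0.0017,0],"gripper":1},{"xyz":[0.009,0,0.12],"angular":[0,0.0017,0],"gripper":1}]'

```text
time_s: 5.27
ee_pos: [0.5416, 0.0149, 0.1712]
tool_rot: [-0.0, 0.996, 0.086, 0.001]
wrist_force: [-0.1, -0.1, -1.7]
finger_gap: 0.361
```

Request:
step_arm --increments '[{"xyz":[0,0,0.006],"angular":[0,0,0],"gripper":1},{"xyz":[0,0,0.012],"angular":[0,0,0],"gripper":1},{"xyz":[0,0,0.018],"angular":[0,0,0],"gripper":1}]'

```text
time_s: 5.52
ee_pos: [0.5417, 0.015, 0.1686]
tool_rot: [-0.0, 0.996, 0.087, 0.001]
wrist_force: [0.4, -0.8, -2.3]
finger_gap: 0.364
```

Request:
step_arm --increments '[{"xyz":[0,0,0.006],"angular":[0,0,0],"gripper":1},{"xyz":[0,0,0.012],"angular":[0,0,0],"gripper":1}]'

```text
time_s: 5.68
ee_pos: [0.5419, 0.0151, 0.1671]
tool_rot: [-0.0, 0.996, 0.087, 0.002]
wrist_force: [-0.9, -0.8, 1.4]
finger_gap: 0.364
```

Request:
step_arm --increments '[{"xyz":[0,0,0.006],"angular":[0,0,0],"gripper":1},{"xyz":[0,0,0.012],"angular":[0,0,0],"gripper":1}]'

```text
time_s: 5.85
ee_pos: [0.5419, 0.0151, 0.1656]
tool_rot: [0.0, 0.996, 0.087, 0.002]
wrist_force: [-1.5, -0.0, 1.4]
finger_gap: 0.357
```

Request:
step_arm --increments '[{"xyz":[0,0,0.006],"angular":[0,0,0],"gripper":1},{"xyz":[0,0,0.012],"angular":[0,0,0],"gripper":1}]'

```text
time_s: 6.02
ee_pos: [0.5419, 0.0151, 0.1638]
tool_rot: [0.0, 0.996, 0.087, 0.002]
wrist_force: [-1.6, -0.8, 1.5]
finger_gap: 0.358
```

The force holds steady at about 3 N as the block moves, so the left end is now down about 4 mm. I switch to the right end.

```bash
python3 - <<'E'
from h import *
inc([*vp(0,-.036),.172],-80)
E
```

```text
t 6.02 pos [0.5419 0.0151 0.1638] gap 0.358 F [-1.65 -0.83  1.48] T [ 0.04  0.18 -0.  ]
xyz [ 0.0525  0.4682 -0.0541] /f [ 0.052  0.468 -0.054] ang [ 0.0001 -0.0011 -0.0003]
```

Request:
step_arm --increments '[{"xyz":[0,0,-0.1],"angular":[0,0,0],"gripper":1},{"xyz":[0.052,0.2,-0.1],"angular":[0,-0.001,0],"gripper":1},{"xyz":[0.052,0.468,-0.1],"angular":[0,-0.001,0],"gripper":1},{"xyz":[0.052,0.468,-0.1],"angular":[0,-0.001,0],"gripper":1},{"xyz":[0.052,0.468,-0.08],"angular":[0,-0.001,0],"gripper":1},{"xyz":[0.052,0.468,-0.06],"angular":[0,-0.001,0],"gripper":1}]'

```text
time_s: 6.52
ee_pos: [0.5614, -0.0527, 0.1722]
tool_rot: [-0.0, 0.996, 0.086, -0.0]
wrist_force: [-0.0, 0.6, -1.6]
finger_gap: 0.36
```

Request:
step_arm --increments '[{"xyz":[0,0,0.006],"angular":[0,0,0],"gripper":1},{"xyz":[0,0,0.012],"angular":[0,0,0],"gripper":1}]'

```text
time_s: 6.68
ee_pos: [0.5607, -0.0517, 0.1696]
tool_rot: [-0.0, 0.996, 0.087, -0.001]
wrist_force: [-0.1, 0.9, -1.8]
finger_gap: 0.358
```

Request:
step_arm --increments '[{"xyz":[0,0,0.006],"angular":[0,0,0],"gripper":1},{"xyz":[0,0,0.012],"angular":[0,0,0],"gripper":1}]'

```text
time_s: 6.85
ee_pos: [0.5605, -0.0508, 0.1676]
tool_rot: [-0.001, 0.996, 0.087, -0.001]
wrist_force: [-0.4, -0.3, -1.2]
finger_gap: 0.364
```

Request:
step_arm --increments '[{"xyz":[0,0,0.006],"angular":[0,0,0],"gripper":1},{"xyz":[0,0,0.012],"angular":[0,0,0],"gripper":1}]'

```text
time_s: 7.02
ee_pos: [0.5605, -0.0504, 0.1657]
tool_rot: [-0.001, 0.996, 0.088, -0.001]
wrist_force: [0.2, 0.1, -1.5]
finger_gap: 0.357
```

Request:
step_arm --increments '[{"xyz":[0,0,0.006],"angular":[0,0,0],"gripper":1},{"xyz":[0,0,0.012],"angular":[0,0,0],"gripper":1}]'

```text
time_s: 7.18
ee_pos: [0.5605, -0.0503, 0.1639]
tool_rot: [-0.001, 0.996, 0.088, -0.001]
wrist_force: [0.4, 0.1, -1.2]
finger_gap: 0.355
```

Request:
step_arm --increments '[{"xyz":[0,0,0.006],"angular":[0,0,0],"gripper":1},{"xyz":[0,0,0.012],"angular":[0,0,0],"gripper":1}]'

```text
time_s: 7.35
ee_pos: [0.5607, -0.0502, 0.1626]
tool_rot: [-0.001, 0.996, 0.088, -0.001]
wrist_force: [-1.1, 0.9, 6.6]
finger_gap: 0.358
```

Request:
step_arm --increments '[{"xyz":[0,0,0.006],"angular":[0,0,0],"gripper":1},{"xyz":[0,0,0.012],"angular":[0,0,0],"gripper":1}]'

```text
time_s: 7.52
ee_pos: [0.5609, -0.0502, 0.1624]
tool_rot: [-0.001, 0.996, 0.088, -0.0]
wrist_force: [-3.3, 0.2, 12.1]
finger_gap: 0.359
```

Request:
step_arm --increments '[{"xyz":[0,0,0.006],"angular":[0,0,0],"gripper":1},{"xyz":[0,0,0.012],"angular":[0,0,0],"gripper":1}]'

```text
time_s: 7.68
ee_pos: [0.561, -0.0502, 0.1624]
tool_rot: [-0.001, 0.996, 0.088, 0.001]
wrist_force: [-4.1, 0.7, 13.2]
finger_gap: 0.357
```

```bash
python3 - <<'E'
from h import *
inc([*vp(0,-.036),.172],-80)
im,d=bot.grab_frame('side')
x0,x1,y0,y1=(235,355,170,270)
c=cv2.resize(im[y0:y1,x0:x1],None,fx=5,fy=5,interpolation=cv2.INTER_CUBIC);cv2.imwrite(f'pics/s5.png',cv2.convertScaleAbs(c,alpha=1.5))
E
```

```text
t 7.68 pos [ 0.561  -0.0502  0.1624] gap 0.357 F [-4.05  0.67 13.21] T [0.29 1.01 0.07]
xyz [ 0.0019  0.0171 -0.0639] /f [ 0.002  0.017 -0.064] ang [-0.0003 -0.0004  0.0003]
```

View pics/s5.png

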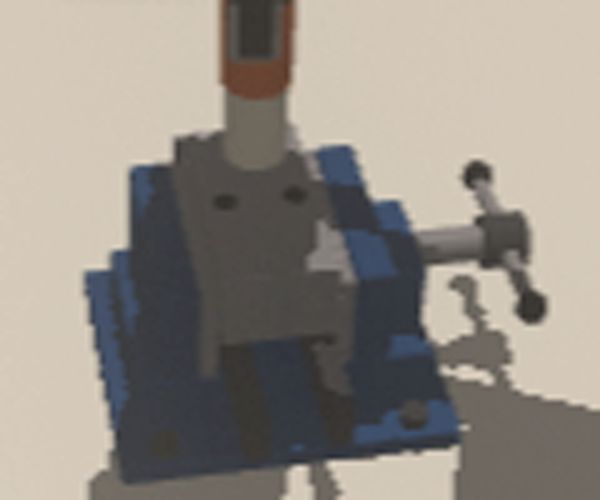

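The right end resists 14.7 N without moving, with the TCP at 0.1624, so it is apparently down. Back to the left end.

```bash
python3 - <<'E'
from h import *
inc([*vp(0,.036),.169],-80)
E
```

```text
t 7.73 pos [ 0.561  -0.0502  0.1625] gap 0.359 F [-3.6   0.31  9.35] T [0.15 0.83 0.06]
xyz [-0.0523 -0.4596 -0.0431] /f [-0.052 -0.46  -0.043] ang [-0.0004 -0.0004  0.0003]
```

Request:
step_arm --increments '[{"xyz":[0,0,-0.08],"angular":[0,0,0],"gripper":1},{"xyz":[-0.052,-0.2,-0.08],"angular":[0,0,0],"gripper":1},{"xyz":[-0.052,-0.46,-0.08],"angular":[0,0,0],"gripper":1},{"xyz":[-0.052,-0.46,-0.08],"angular":[0,0,0],"gripper":1},{"xyz":[-0.052,-0.46,-0.05],"angular":[0,0,0],"gripper":1},{"xyz":[-0.052,-0.46,-0.03],"angular":[0,0,0],"gripper":1}]'

```text
time_s: 8.23
ee_pos: [0.5413, 0.0163, 0.1665]
tool_rot: [-0.0, 0.996, 0.088, 0.001]
wrist_force: [-0.1, -0.3, -0.8]
finger_gap: 0.358
```

Request:
step_arm --increments '[{"xyz":[0,0,0.006],"angular":[0,0,0],"gripper":1},{"xyz":[0,0,0.012],"angular":[0,0,0],"gripper":1}]'

```text
time_s: 8.4
ee_pos: [0.5413, 0.0155, 0.1639]
tool_rot: [-0.0, 0.996, 0.087, 0.0]
wrist_force: [0.1, 0.8, -1.9]
finger_gap: 0.362
```

Request:
step_arm --increments '[{"xyz":[0,0,0.006],"angular":[0,0,0],"gripper":1},{"xyz":[0,0,0.012],"angular":[0,0,0],"gripper":1}]'

```text
time_s: 8.57
ee_pos: [0.5416, 0.015, 0.1625]
tool_rot: [-0.001, 0.996, 0.087, 0.0]
wrist_force: [-0.6, 0.6, 4.1]
finger_gap: 0.362
```

Request:
step_arm --increments '[{"xyz":[0,0,0.006],"angular":[0,0,0],"gripper":1},{"xyz":[0,0,0.012],"angular":[0,0,0],"gripper":1}]'

```text
time_s: 8.73
ee_pos: [0.5419, 0.015, 0.1623]
tool_rot: [-0.001, 0.996, 0.086, 0.001]
wrist_force: [-3.3, 1.7, 14.2]
finger_gap: 0.359
```

Request:
step_arm --increments '[{"xyz":[0,0,0.006],"angular":[0,0,0],"gripper":1},{"xyz":[0,0,0.012],"angular":[0,0,0],"gripper":1}]'

```text
time_s: 8.9
ee_pos: [0.542, 0.015, 0.1623]
tool_rot: [-0.001, 0.996, 0.086, 0.001]
wrist_force: [-4.7, 0.6, 15.7]
finger_gap: 0.359
```

Both ends stop at the same height (TCP 0.1623 and 0.1624). Now a steady, firmer press on each end.

Request:
step_arm --increments '[{"xyz":[0.002,0,0.014],"angular":[0,0,0],"gripper":1},{"xyz":[0.002,0,0.016],"angular":[0,0,0],"gripper":1},{"xyz":[0.002,0,0.016],"angular":[0,0,0],"gripper":1}]'

```text
time_s: 9.15
ee_pos: [0.5421, 0.015, 0.1623]
tool_rot: [-0.002, 0.996, 0.086, 0.002]
wrist_force: [-6.0, 0.0, 14.3]
finger_gap: 0.362
```

Request:
step_arm --increments '[{"xyz":[0.002,0,0.019],"angular":[0,0,0],"gripper":1},{"xyz":[0.002,0,0.019],"angular":[0,0,0],"gripper":1},{"xyz":[0.002,0,0.019],"angular":[0,0,0],"gripper":1}]'

```text
time_s: 9.4
ee_pos: [0.5421, 0.015, 0.1623]
tool_rot: [-0.002, 0.996, 0.085, 0.002]
wrist_force: [-6.0, 1.7, 16.0]
finger_gap: 0.361
```

Request:
step_arm --increments '[{"xyz":[0.004,0,0.024],"angular":[0,0,0],"gripper":1},{"xyz":[0.004,0,0.024],"angular":[0,0,0],"gripper":1},{"xyz":[0.004,0,0.024],"angular":[0,0,0],"gripper":1}]'

```text
time_s: 9.65
ee_pos: [0.5423, 0.015, 0.1622]
tool_rot: [-0.002, 0.996, 0.085, 0.003]
wrist_force: [-7.4, 0.6, 20.9]
finger_gap: 0.354
```

Request:
step_arm --increments '[{"xyz":[0.004,0,0.026],"angular":[0,0,0],"gripper":1},{"xyz":[0.004,0,0.026],"angular":[0,0,0],"gripper":1},{"xyz":[0.004,0,0.026],"angular":[0,0,0],"gripper":1},{"xyz":[0.004,0,0.026],"angular":[0,0,0],"gripper":1},{"xyz":[0.004,0,0.026],"angular":[0,0,0],"gripper":1},{"xyz":[0.004,0,0.026],"angular":[0,0,0],"gripper":1}]'

```text
time_s: 10.15
ee_pos: [0.5424, 0.015, 0.1622]
tool_rot: [-0.002, 0.996, 0.085, 0.003]
wrist_force: [-7.7, 0.6, 23.3]
finger_gap: 0.36
```

```bash
python3 - <<'E'
from h import *
inc([*vp(0,-.036),.168],-80)
E
```

```text
t 10.15 pos [0.5424 0.015  0.1622] gap 0.36 F [-7.75  0.62 23.31] T [0.22 1.85 0.03]
xyz [ 0.051   0.4667 -0.0399] /f [ 0.051  0.467 -0.04 ] ang [-0.0011 -0.0021 -0.0014]
```

Request:
step_arm --increments '[{"xyz":[0,0,-0.06],"angular":[0,0,0],"gripper":1},{"xyz":[0.051,0.2,-0.06],"angular":[-0.001,-0.002,-0.001],"gripper":1},{"xyz":[0.051,0.467,-0.06],"angular":[-0.001,-0.002,-0.001],"gripper":1},{"xyz":[0.051,0.467,-0.06],"angular":[-0.001,-0.002,-0.001],"gripper":1},{"xyz":[0.051,0.467,-0.04],"angular":[-0.001,-0.002,-0.001],"gripper":1},{"xyz":[0.051,0.467,-0.02],"angular":[-0.001,-0.002,-0.001],"gripper":1}]'

```text
time_s: 10.65
ee_pos: [0.5615, -0.053, 0.1644]
tool_rot: [-0.0, 0.996, 0.086, -0.0]
wrist_force: [-1.0, 0.1, -1.3]
finger_gap: 0.358
```

Request:
step_arm --increments '[{"xyz":[0,0,0.006],"angular":[0,0,0],"gripper":1},{"xyz":[0,0,0.012],"angular":[0,0,0],"gripper":1}]'

```text
time_s: 10.82
ee_pos: [0.5611, -0.0523, 0.1625]
tool_rot: [-0.0, 0.996, 0.086, -0.001]
wrist_force: [-2.2, -0.8, 4.7]
finger_gap: 0.357
```

Request:
step_arm --increments '[{"xyz":[0,0,0.006],"angular":[0,0,0],"gripper":1},{"xyz":[0,0,0.012],"angular":[0,0,0],"gripper":1}]'

```text
time_s: 10.98
ee_pos: [0.5614, -0.0522, 0.1624]
tool_rot: [0.0, 0.996, 0.087, 0.0]
wrist_force: [-2.9, -1.9, 13.9]
finger_gap: 0.359
```

Request:
step_arm --increments '[{"xyz":[0.002,0,0.012],"angular":[0,0,0],"gripper":1},{"xyz":[0.002,0,0.012],"angular":[0,0,0],"gripper":1}]'

```text
time_s: 11.15
ee_pos: [0.5614, -0.0521, 0.1624]
tool_rot: [0.001, 0.996, 0.088, 0.0]
wrist_force: [-3.7, -2.5, 10.3]
finger_gap: 0.358
```

Request:
step_arm --increments '[{"xyz":[0.002,0,0.019],"angular":[0,0,0],"gripper":1},{"xyz":[0.002,0,0.019],"angular":[0,0,0],"gripper":1}]'

```text
time_s: 11.32
ee_pos: [0.5616, -0.0519, 0.1624]
tool_rot: [0.002, 0.996, 0.089, 0.001]
wrist_force: [-4.5, -1.4, 13.3]
finger_gap: 0.361
```

Request:
step_arm --increments '[{"xyz":[0.004,0,0.024],"angular":[0,0,0],"gripper":1},{"xyz":[0.004,0,0.024],"angular":[0,0,0],"gripper":1},{"xyz":[0.004,0,0.024],"angular":[0,0,0],"gripper":1}]'

```text
time_s: 11.57
ee_pos: [0.5618, -0.0518, 0.1623]
tool_rot: [0.003, 0.996, 0.09, 0.002]
wrist_force: [-5.8, -1.3, 17.6]
finger_gap: 0.359
```

Request:
step_arm --increments '[{"xyz":[0.004,0,0.027],"angular":[0,0,0],"gripper":1},{"xyz":[0.004,0,0.027],"angular":[0,0,0],"gripper":1},{"xyz":[0.004,0,0.027],"angular":[0,0,0],"gripper":1},{"xyz":[0.004,0,0.027],"angular":[0,0,0],"gripper":1},{"xyz":[0.004,0,0.027],"angular":[0,0,0],"gripper":1},{"xyz":[0.004,0,0.027],"angular":[0,0,0],"gripper":1}]'

```text
time_s: 12.07
ee_pos: [0.562, -0.0517, 0.1624]
tool_rot: [0.004, 0.996, 0.091, 0.002]
wrist_force: [-7.6, -2.2, 21.1]
finger_gap: 0.358
```

```bash
python3 - <<'E'
from h import *
inc([*vp(0,.036),.168],-80)
E
```

```text
t 12.07 pos [ 0.562  -0.0517  0.1624] gap 0.358 F [-7.63 -2.17 21.07] T [-0.3   1.73 -0.01]
xyz [-0.054  -0.4703 -0.042 ] /f [-0.054 -0.47  -0.042] ang [ 0.0028 -0.0013  0.0022]
```

Request:
step_arm --increments '[{"xyz":[0,0,-0.06],"angular":[0,0,0],"gripper":1},{"xyz":[-0.054,-0.2,-0.06],"angular":[0.003,-0.001,0.002],"gripper":1},{"xyz":[-0.054,-0.47,-0.06],"angular":[0.003,-0.001,0.002],"gripper":1},{"xyz":[-0.054,-0.47,-0.06],"angular":[0.003,-0.001,0.002],"gripper":1},{"xyz":[-0.054,-0.47,-0.04],"angular":[0.003,-0.001,0.002],"gripper":1},{"xyz":[-0.054,-0.47,-0.02],"angular":[0.003,-0.001,0.002],"gripper":1}]'

```text
time_s: 12.57
ee_pos: [0.5413, 0.0168, 0.1646]
tool_rot: [-0.0, 0.996, 0.088, 0.001]
wrist_force: [0.0, -0.1, -2.1]
finger_gap: 0.362
```

Request:
step_arm --increments '[{"xyz":[0,0,0.006],"angular":[0,0,0],"gripper":1},{"xyz":[0,0,0.012],"angular":[0,0,0],"gripper":1}]'

```text
time_s: 12.73
ee_pos: [0.5413, 0.0165, 0.1624]
tool_rot: [-0.0, 0.996, 0.088, 0.0]
wrist_force: [-1.3, 0.5, 4.0]
finger_gap: 0.358
```

Request:
step_arm --increments '[{"xyz":[0,0,0.006],"angular":[0,0,0],"gripper":1},{"xyz":[0,0,0.012],"angular":[0,0,0],"gripper":1}]'

```text
time_s: 12.9
ee_pos: [0.5417, 0.0163, 0.1623]
tool_rot: [-0.001, 0.996, 0.087, 0.001]
wrist_force: [-3.1, 2.5, 15.6]
finger_gap: 0.362
```

Request:
step_arm --increments '[{"xyz":[0.004,0,0.022],"angular":[0,0,0],"gripper":1},{"xyz":[0.004,0,0.022],"angular":[0,0,0],"gripper":1},{"xyz":[0.004,0,0.022],"angular":[0,0,0],"gripper":1}]'

```text
time_s: 13.15
ee_pos: [0.5421, 0.0163, 0.1623]
tool_rot: [-0.002, 0.996, 0.086, 0.001]
wrist_force: [-7.8, 1.7, 19.3]
finger_gap: 0.356
```

Request:
step_arm --increments '[{"xyz":[0.004,0,0.027],"angular":[0,0,0],"gripper":1},{"xyz":[0.004,0,0.027],"angular":[0,0,0],"gripper":1},{"xyz":[0.004,0,0.027],"angular":[0,0,0],"gripper":1},{"xyz":[0.004,0,0.027],"angular":[0,0,0],"gripper":1}]'

```text
time_s: 13.48
ee_pos: [0.5423, 0.0163, 0.1622]
tool_rot: [-0.002, 0.996, 0.086, 0.002]
wrist_force: [-8.3, 2.0, 23.4]
finger_gap: 0.359
```

The left end stayed down: contact again at 0.1624, steady under 25 N. I lift off, take pictures and measure the block and parallels.

Request:
step_arm --increments '[{"xyz":[0,0,-0.2],"angular":[0,0,0],"gripper":1},{"xyz":[0.16,-0.5,-0.4],"angular":[0.001,0.001,0.001],"gripper":1},{"xyz":[0.16,-0.75,-0.4],"angular":[0.001,0.001,0.001],"gripper":1},{"xyz":[0.16,-0.75,-0.4],"angular":[0.001,0.001,0.001],"gripper":1},{"xyz":[0.16,-0.75,-0.4],"angular":[0.001,0.001,0.001],"gripper":1},{"xyz":[0.16,-0.75,-0.4],"angular":[0.001,0.001,0.001],"gripper":1}]'

```text
time_s: 13.98
ee_pos: [0.5468, 0.1318, 0.2229]
tool_rot: [-0.004, 0.996, 0.085, 0.004]
wrist_force: [-0.4, -1.0, -1.6]
finger_gap: 0.36
```

```bash
cat > meas.py <<'E'
from h import *
import sys
tag=sys.argv[1]
s=bot.sense();print(s['time_s'],s['ee_pos'].round(4),s['wrist_force'].round(2))
for n in('top','side'):
    if tag=='0': im=cv2.imread(f'pics/{n}0.png');d=np.load(f'pics/{n}0.npy')
    else: im,d=bot.grab_frame(n);cv2.imwrite(f'pics/{n}{tag}.png',im);np.save(f'pics/{n}{tag}.npy',d)
    w=cloud(n,d);q=w[...,:2]-V0;vx=q@VX;vy=q@VY;z=w[...,2]
    m=(abs(vx)<.022)&(abs(vy)<.047)&(z>.08)&(z<.12)
    if m.sum()>50:
        p=np.polyfit(vy[m],z[m],1);print(n,'block n',m.sum(),'slope',p[0].round(4),'z',p[1].round(4))
    for nm,c in(('near',-.018),('far',.018)):
        m=(abs(vx-c)<.009)&(z>.05)&(z<.07)&(abs(vy)>.052)&(abs(vy)<.13)
        if m.sum()>5:
            a=vy[m];l=np.sort(a[a>0]);r=np.sort(a[a<0])
            print(n,nm,'x',vx[m].mean().round(4),'+end',l[-4:].round(4) if len(l) else None,'-end',r[:4].round(4) if len(r) else None,'z',np.median(z[m]).round(4))
    x0,x1,y0,y1=(235,355,170,270) if n=='side' else (200,310,190,300)
    c=cv2.resize(im[y0:y1,x0:x1],None,fx=5,fy=5,interpolation=cv2.INTER_CUBIC);cv2.imwrite(f'pics/{n}{tag}z.png',cv2.convertScaleAbs(c,alpha=1.5))
E
python3 meas.py 0; python3 meas.py 6
```

```text
13.9833 [0.5468 0.1318 0.2229] [-0.38 -1.02 -1.62]
top block n 777 slope 0.0068 z 0.1048
top near x -0.018 +end [0.0919 0.093  0.0932 0.0939] -end [-0.0957 -0.0952 -0.0946 -0.094 ] z 0.0631
top far x 0.0178 +end [0.0953 0.0956 0.0958 0.0967] -end [-0.0925 -0.0917 -0.0909 -0.0907] z 0.0628
side block n 604 slope -0.0205 z 0.1046
side near x -0.0173 +end [0.0937 0.0941 0.0941 0.0946] -end None z 0.0629
side far x 0.0189 +end [0.0971 0.0972 0.0977 0.0979] -end [-0.0934 -0.0927 -0.0907 -0.0905] z 0.063
13.9833 [0.5468 0.1318 0.2229] [-0.38 -1.02 -1.62]
top block n 768 slope 0.0049 z 0.0992
top near x -0.018 +end [0.0924 0.0932 0.0935 0.0939] -end [-0.0955 -0.0953 -0.0946 -0.0939] z 0.0633
top far x 0.0177 +end [0.0951 0.0955 0.096  0.0965] -end [-0.0925 -0.0919 -0.0912 -0.0909] z 0.0631
side block n 117 slope -0.0071 z 0.0994
side near x -0.0174 +end [0.0934 0.0935 0.0942 0.0943] -end None z 0.0627
side far x 0.0189 +end [0.0964 0.0968 0.0969 0.0971] -end [-0.0959 -0.0937 -0.092  -0.0873] z 0.0627
```

View pics/side6z.png

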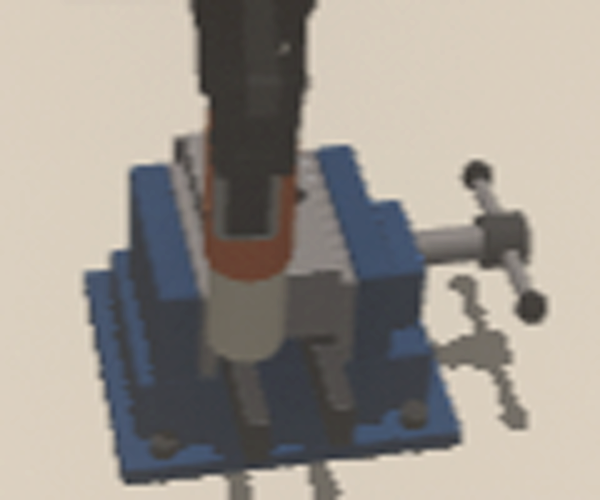

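View pics/top6z.png

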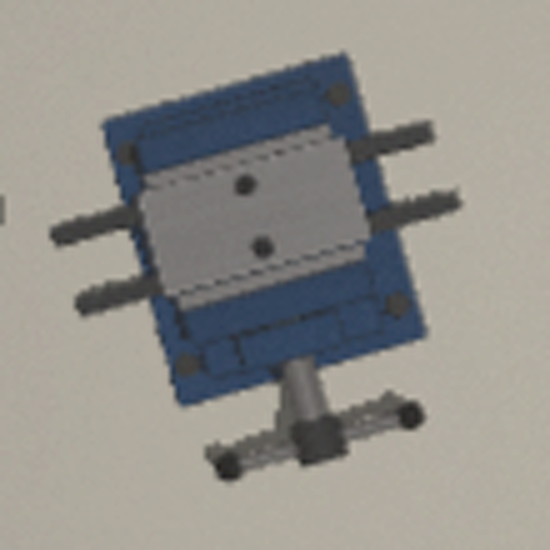

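The block top dropped about 5.6 mm and reads level, with its hole and edges at (245,185) and (262,247) in the top crop. The parallels have not moved. Next I go to the +y end of the far parallel for the push test, aligning tool y with the jaws.

```bash
python3 - <<'E'
from h import *
inc([*vp(.018,.127),.16],-73.45)
E
```

```text
t 14.08 pos [0.5464 0.13   0.2221] gap 0.361 F [ 0.09  0.07 -1.  ] T [-0.02  0.02 -0.04]
xyz [-0.1169  0.1273  0.4126] /f [-0.117  0.127  0.413] ang [-0.0019 -0.002  -0.0385]
```

Request:
step_arm --increments '[{"xyz":[-0.117,0.127,0.2],"angular":[-0.002,-0.002,-0.038],"gripper":1},{"xyz":[-0.117,0.127,0.4],"angular":[-0.002,-0.002,-0.038],"gripper":1},{"xyz":[-0.117,0.127,0.4],"angular":[-0.002,-0.002,-0.038],"gripper":1},{"xyz":[-0.117,0.127,0.4],"angular":[-0.002,-0.002,-0.038],"gripper":1}]'

```text
time_s: 14.42
ee_pos: [0.5318, 0.1072, 0.1607]
tool_rot: [0.0, 0.99, 0.142, -0.002]
wrist_force: [0.2, 0.5, -0.2]
finger_gap: 0.359
```

```bash
python3 - <<'E'
from h import *
inc([*vp(.018,.127),.111],-73.45)
E
```

```text
t 14.42 pos [0.5318 0.1072 0.1607] gap 0.359 F [ 0.24  0.46 -0.21] T [ 0.05 -0.02  0.04]
xyz [ 0.0092 -0.0081  0.3315] /f [ 0.009 -0.008  0.331] ang [-0.      0.0012 -0.0013]
```

Request:
step_arm --increments '[{"xyz":[0.009,-0.008,0.15],"angular":[0,0.001,-0.001],"gripper":1},{"xyz":[0.009,-0.008,0.33],"angular":[0,0.001,-0.001],"gripper":1},{"xyz":[0.009,-0.008,0.33],"angular":[0,0.001,-0.001],"gripper":1},{"xyz":[0.009,-0.008,0.33],"angular":[0,0.001,-0.001],"gripper":1},{"xyz":[0.009,-0.008,0.33],"angular":[0,0.001,-0.001],"gripper":1}]'

```text
time_s: 14.83
ee_pos: [0.5344, 0.1088, 0.1134]
tool_rot: [-0.0, 0.99, 0.143, 0.002]
wrist_force: [-0.2, -0.2, -1.2]
finger_gap: 0.359
```

```bash
python3 - <<'E'
from h import *
inc([*vp(.018,.1135),.111],-73.45)
F=[]
for i in range(6):
    im,d=bot.grab_frame('side');F.append(bot.sense()['wrist_force'])
F=np.array(F);F2=F[:,:2]@VY;print('along VY',F2.round(2),F2.mean())
inc([*vp(.018,.1135),.111],-73.45)
c=cv2.resize(im[170:290,235:355],None,fx=5,fy=5,interpolation=cv2.INTER_CUBIC);cv2.imwrite(f'pics/s7.png',cv2.convertScaleAbs(c,alpha=1.5))
E
```

```text
t 14.83 pos [0.5344 0.1088 0.1134] gap 0.359 F [-0.15 -0.2  -1.17] T [ 0.02 -0.05  0.02]
xyz [-0.0116  0.0875  0.0157] /f [-0.012  0.087  0.016] ang [ 0.0001 -0.001  -0.0004]
along VY [-0.46 -0.47  0.45 -0.28 -0.33 -0.24] -0.22130316455023025
t 15.13 pos [0.5331 0.1088 0.1122] gap 0.362 F [-0.32 -0.35 -1.93] T [ 0.01  0.02 -0.01]
xyz [-0.0033  0.0898  0.0082] /f [-0.003  0.09   0.008] ang [ 0.     -0.0004 -0.0003]
```

View pics/s7.png

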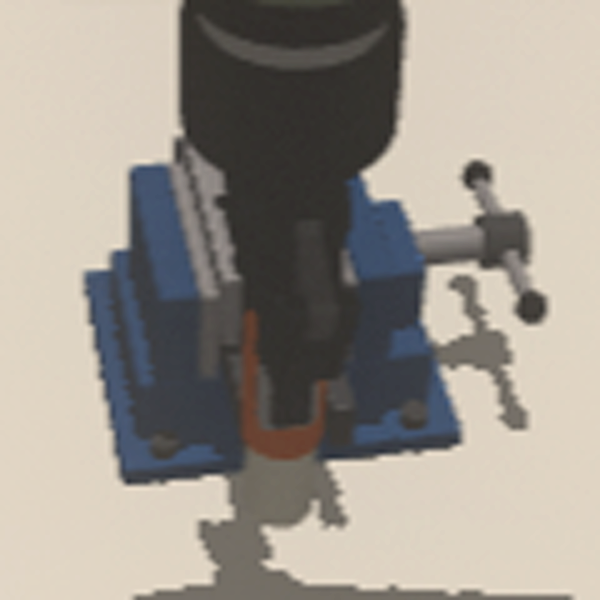

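The drift foot is just beyond the end of the far parallel, around (280,490) in the crop, with the force bias about -0.2 ± 0.4 N. I approach in small steps.

Request:
step_arm --increments '[{"xyz":[-0.003,0.03,0.007],"angular":[0,0,0],"gripper":1},{"xyz":[-0.003,0.055,0.007],"angular":[0,0,0],"gripper":1},{"xyz":[-0.003,0.075,0.007],"angular":[0,0,0],"gripper":1},{"xyz":[-0.003,0.08,0.007],"angular":[0,0,0],"gripper":1},{"xyz":[-0.003,0.08,0.007],"angular":[0,0,0],"gripper":1},{"xyz":[-0.003,0.08,0.007],"angular":[0,0,0],"gripper":1}]'

```text
time_s: 15.63
ee_pos: [0.536, 0.097, 0.1111]
tool_rot: [-0.0, 0.99, 0.143, 0.0]
wrist_force: [0.0, -0.5, -1.0]
finger_gap: 0.354
```

```bash
cat > f.py <<'E'
from h import *
import sys
s=bot.sense();F=[];k=int(sys.argv[1])
for i in range(k):
    bot.grab_frame('top');F.append(bot.sense()['wrist_force'][:2]@VY)
s=bot.sense();q=s['ee_pos'][:2]-V0
print('t',s['time_s'],'vise x,y (mm)',(q@VX*1e3).round(2),(q@VY*1e3).round(2),'z',s['ee_pos'][2].round(4),'FVY now',(s['wrist_force'][:2]@VY).round(2),'mean',np.mean(F).round(2) if F else '',s['finger_gap'].round(3))
E
python3 f.py 3
```

```text
Traceback (most recent call last):
  File "f.py", line 7, in <module>
    print('t',s['time_s'],'vise x,y (mm)',(q@VX*1e3).round(2),(q@VY*1e3).round(2),'z',s['ee_pos'][2].round(4),'FVY now',(s['wrist_force'][:2]@VY).round(2),'mean',np.mean(F).round(2) if F else '',s['finger_gap'].round(3))
                                                                                                                                                                                                   ^^^^^^^^^^^^^^^^^^^^^
AttributeError: 'float' object has no attribute 'round'
```

```bash
sed -i "s/,s\['finger_gap'\].round(3)//" f.py; python3 f.py 2
```

```text
t 15.8833 vise x,y (mm) 18.02 115.09 z 0.1112 FVY now 0.27 mean 0.27
```

Request:
step_arm --increments '[{"xyz":[0,0.008,0],"angular":[0,0,0],"gripper":1},{"xyz":[0,0.014,0],"angular":[0,0,0],"gripper":1},{"xyz":[0,0.014,0],"angular":[0,0,0],"gripper":1}]'

```text
time_s: 16.13
ee_pos: [0.5367, 0.0951, 0.1112]
tool_rot: [-0.0, 0.99, 0.144, 0.001]
wrist_force: [-0.3, 0.5, -1.6]
finger_gap: 0.359
```

```bash
python3 f.py 2
```

```text
t 16.2333 vise x,y (mm) 18.03 112.94 z 0.1111 FVY now -0.46 mean -0.03
```

Request:
step_arm --increments '[{"xyz":[0,0.004,0],"angular":[0,0,0],"gripper":1},{"xyz":[0,0.005,0],"angular":[0,0,0],"gripper":1}]'

```text
time_s: 16.4
ee_pos: [0.5368, 0.0944, 0.1111]
tool_rot: [-0.0, 0.99, 0.143, 0.001]
wrist_force: [0.9, -0.3, -1.6]
finger_gap: 0.359
```

```bash
python3 f.py 2
```

```text
t 16.5 vise x,y (mm) 18.03 112.16 z 0.1111 FVY now 0.16 mean -0.12
```

Request:
step_arm --increments '[{"xyz":[0,0.003,0],"angular":[0,0,0],"gripper":1},{"xyz":[0,0.003,0],"angular":[0,0,0],"gripper":1}]'

```text
time_s: 16.67
ee_pos: [0.537, 0.094, 0.1111]
tool_rot: [-0.0, 0.99, 0.143, 0.001]
wrist_force: [0.7, -0.3, -1.4]
finger_gap: 0.359
```

```bash
python3 f.py 2
```

```text
t 16.7667 vise x,y (mm) 18.0 111.67 z 0.1111 FVY now 0.27 mean 0.51
```

Request:
step_arm --increments '[{"xyz":[0,0.002,0],"angular":[0,0,0],"gripper":1},{"xyz":[0,0.002,0],"angular":[0,0,0],"gripper":1}]'

```text
time_s: 16.93
ee_pos: [0.5371, 0.0937, 0.1111]
tool_rot: [-0.0, 0.99, 0.143, 0.001]
wrist_force: [-0.0, -0.3, -2.0]
finger_gap: 0.357
```

```bash
python3 f.py 4
```

```text
t 17.1333 vise x,y (mm) 18.02 111.38 z 0.1111 FVY now 0.04 mean 0.05
```

Request:
step_arm --increments '[{"xyz":[0,0.002,0],"angular":[0,0,0],"gripper":1},{"xyz":[0,0.002,0],"angular":[0,0,0],"gripper":1}]'

```text
time_s: 17.3
ee_pos: [0.5372, 0.0934, 0.1112]
tool_rot: [-0.0, 0.99, 0.143, 0.001]
wrist_force: [-0.0, 0.5, -2.0]
finger_gap: 0.361
```

```bash
python3 f.py 4
```

```text
t 17.5 vise x,y (mm) 18.02 111.09 z 0.1111 FVY now 0.83 mean -0.15
```

Request:
step_arm --increments '[{"xyz":[0,0.002,0],"angular":[0,0,0],"gripper":1},{"xyz":[0,0.002,0],"angular":[0,0,0],"gripper":1}]'

```text
time_s: 17.67
ee_pos: [0.5372, 0.0932, 0.1111]
tool_rot: [-0.0, 0.99, 0.143, 0.001]
wrist_force: [-0.4, 1.1, -1.3]
finger_gap: 0.359
```

```bash
python3 f.py 4
```

```text
t 17.8667 vise x,y (mm) 18.0 110.91 z 0.1111 FVY now 0.92 mean 0.82
```

Request:
step_arm --increments '[{"xyz":[0,0.002,0],"angular":[0,0,0],"gripper":1},{"xyz":[0,0.002,0],"angular":[0,0,0],"gripper":1}]'

```text
time_s: 18.03
ee_pos: [0.5372, 0.0932, 0.1111]
tool_rot: [-0.0, 0.99, 0.143, 0.0]
wrist_force: [0.0, 1.6, -1.5]
finger_gap: 0.363
```

```bash
python3 f.py 4
```

```text
t 18.2333 vise x,y (mm) 18.04 110.81 z 0.1112 FVY now 2.29 mean 1.73
```

Contact: the force rose through 0.8 to about 1.7 N mean (one noisy sample of 2.3 N) and the drift stalled, moving only 0.1 mm. That is enough for the proof, so I back off gently and then lift.

Request:
step_arm --increments '[{"xyz":[0,-0.01,0],"angular":[0,0,0],"gripper":1},{"xyz":[0,-0.06,0],"angular":[0,0,0],"gripper":1},{"xyz":[0,-0.15,0],"angular":[0,0,0],"gripper":1},{"xyz":[0,-0.15,0],"angular":[0,0,0],"gripper":1},{"xyz":[0,-0.15,-0.3],"angular":[0,0,0],"gripper":1},{"xyz":[0,-0.15,-0.6],"angular":[0,0,0],"gripper":1},{"xyz":[0,-0.15,-0.6],"angular":[0,0,0],"gripper":1},{"xyz":[0,-0.15,-0.6],"angular":[0,0,0],"gripper":1}]'

```text
time_s: 18.9
ee_pos: [0.5326, 0.1155, 0.2047]
tool_rot: [-0.0, 0.99, 0.144, 0.004]
wrist_force: [-0.1, -0.8, -1.6]
finger_gap: 0.359
```

```bash
python3 meas.py 8; python3 - <<'E'
from h import *
a=cv2.cvtColor(cv2.imread('pics/top6.png'),cv2.COLOR_BGR2GRAY).astype(np.float32);b=cv2.cvtColor(cv2.imread('pics/top8.png'),cv2.COLOR_BGR2GRAY).astype(np.float32);c0=cv2.cvtColor(cv2.imread('pics/top0.png'),cv2.COLOR_BGR2GRAY).astype(np.float32)
def mm(p): return p
for nm,x in(('near',-.018),('far',.018)):
  for e in(.094,-.094):
    u,v=proj('top',[*vp(x,e),.062])[0];u,v=int(u),int(v);s=np.s_[v-6:v+7,u-6:u+7]
    print(nm,e,'shift px 6->8',cv2.phaseCorrelate(a[s].copy(),b[s].copy()),'0->6',cv2.phaseCorrelate(c0[s].copy(),a[s].copy()))
inc([.44,-.12,.2],-80)
E
```

```text
18.9 [0.5326 0.1155 0.2047] [-0.07 -0.81 -1.59]
top block n 772 slope 0.0062 z 0.0992
top near x -0.018 +end [0.0925 0.0928 0.0936 0.0937] -end [-0.0957 -0.0955 -0.0948 -0.094 ] z 0.0632
top far x 0.0177 +end [0.0949 0.0952 0.096  0.0968] -end [-0.0925 -0.0917 -0.091  -0.0907] z 0.063
side block n 236 slope -0.0005 z 0.0995
side near x -0.0177 +end [0.0933 0.0934 0.0938 0.0939] -end None z 0.062
side far x 0.0188 +end [0.0974 0.0976 0.0977 0.0979] -end [-0.0943 -0.0942 -0.0902 -0.0893] z 0.0629
near 0.094 shift px 6->8 ((0.49303892335256183, 0.47140420608206757), 1.0076362646950616) 0->6 ((0.46800577579135005, 0.608599278022707), 0.9421708438131544)
near -0.094 shift px 6->8 ((0.5062676123859235, 0.49959519824948906), 1.005104662080606) 0->6 ((0.49367750316237924, 0.4794973512804539), 1.0033871817588806)
far 0.094 shift px 6->8 ((1.556707537920972, 0.8826318600135643), 0.18938827726576063) 0->6 ((0.44489340660361965, 0.4811494254300168), 1.0001771215597788)
far -0.094 shift px 6->8 ((0.5381712539462864, 0.45582552297128576), 0.9992271738582187) 0->6 ((0.5140301148037478, 0.5135834396810353), 1.0003208672255277)
t 19.0 pos [0.5299 0.1148 0.2004] gap 0.361 F [ 0.54 -0.32 -1.64] T [-0.02  0.07 -0.07]
xyz [-1.0199  1.3302  0.0023] /f [-0.767  1.     0.002] ang [-0.0002  0.0001  0.0362]
```

View pics/top8z.png

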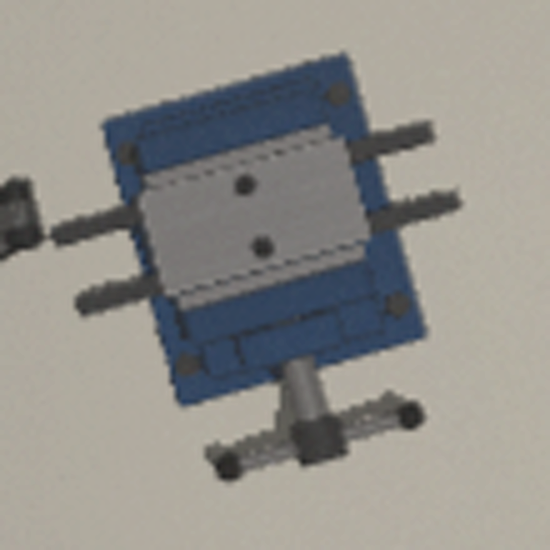

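The parallels stayed put, with the -y ends shifting by less than 0.05 px. I check the camera slope bias on the jaw tops, then carry the drift back.

```bash
python3 - <<'E'
from h import *
w=cloud('top',np.load('pics/top8.npy'));q=w[...,:2]-V0;vx=q@VX;vy=q@VY;z=w[...,2]
for c in(-.038,.038):
    m=(abs(vx-c)<.008)&(abs(vy)<.042)&(z>.08)&(z<.095);print('jaw slope',np.polyfit(vy[m],z[m],1),m.sum())
inc([.44,-.23,.2],-80)
E
```

```text
jaw slope [-0.00032132  0.08869669] 245
jaw slope [-0.00217038  0.08871451] 247
t 19.0 pos [0.5299 0.1148 0.2004] gap 0.361 F [ 0.54 -0.32 -1.64] T [-0.02  0.07 -0.07]
xyz [-1.2283e+00  2.0333e+00  2.0000e-03] /f [-0.604  1.     0.001] ang [-0.0002  0.0001  0.0362]
```

Request:
step_arm --increments '[{"xyz":[-0.76,1,0],"angular":[0,0,0.036],"gripper":1},{"xyz":[-0.76,1,0],"angular":[0,0,0.036],"gripper":1},{"xyz":[-0.76,1,0],"angular":[0,0,0.036],"gripper":1},{"xyz":[-0.76,1,0],"angular":[0,0,0.036],"gripper":1},{"xyz":[-0.76,1,0],"angular":[0,0,0.036],"gripper":1},{"xyz":[-0.76,1,0],"angular":[0,0,0.036],"gripper":1}]'

```text
time_s: 19.5
ee_pos: [0.46, -0.0645, 0.1981]
tool_rot: [-0.0, 0.996, 0.085, -0.003]
wrist_force: [-0.5, 0.4, -2.0]
finger_gap: 0.36
```

```bash
python3 - <<'E'
from h import *
inc([.44,-.23,.2],-80)
E
```

```text
t 19.5 pos [ 0.46   -0.0645  0.1981] gap 0.36 F [-0.49  0.4  -1.97] T [0.03 0.03 0.04]
xyz [-0.3192  1.0648 -0.0112] /f [-0.3    1.    -0.011] ang [-0.0002  0.002  -0.0011]
```

Request:
step_arm --increments '[{"xyz":[-0.3,1,0],"angular":[0,0.002,-0.001],"gripper":1},{"xyz":[-0.3,1,0],"angular":[0,0.002,-0.001],"gripper":1},{"xyz":[-0.3,1,0],"angular":[0,0.002,-0.001],"gripper":1},{"xyz":[-0.3,1,0],"angular":[0,0.002,-0.001],"gripper":1},{"xyz":[-0.3,1,0],"angular":[0,0.002,-0.001],"gripper":1}]'

```text
time_s: 19.92
ee_pos: [0.4401, -0.2243, 0.1963]
tool_rot: [0.0, 0.996, 0.085, -0.002]
wrist_force: [0.0, 0.5, -1.1]
finger_gap: 0.355
```

```bash
python3 - <<'E'
from h import *
def sl(n,d):
    w=cloud(n,d);q=w[...,:2]-V0;vx=q@VX;vy=q@VY;z=w[...,2]
    o=[]
    for c,h,l,zl,zh in((0,.022,.046,.09,.11),(-.038,.008,.042,.08,.097),(.038,.008,.042,.08,.097)):
        m=(abs(vx-c)<h)&(abs(vy)<l)&(z>zl)&(z<zh)
        if m.sum()<100: o+= [np.nan]*2;continue
        o+=list(np.polyfit(vy[m],z[m],1))
    return o
for n in('top','side'):
    R=np.array([sl(n,bot.grab_frame(n)[1]) for i in range(6)]);print(n,R.mean(0).round(4),'sd',R.std(0).round(4))
print('initial',np.round(sl('top',np.load('pics/top0.npy')),4),np.round(sl('side',np.load('pics/side0.npy')),4))
inc([.44,-.23,.2],-80)
E
```

```text
top [0.0057 0.0993 0.0025 0.0886 0.0038 0.0886] sd [0.0013 0.0001 0.0023 0.0001 0.0034 0.0001]
side [ 0.0052  0.0996 -0.0024  0.0888 -0.0087  0.089 ] sd [0.0021 0.0001 0.0035 0.0001 0.0033 0.    ]
initial [ 0.0077  0.1048 -0.0006  0.0888 -0.0028  0.0885] [ 0.0101  0.1051 -0.0045  0.0888 -0.0093  0.0889]
t 20.52 pos [ 0.4413 -0.2194  0.1984] gap 0.36 F [-0.69  1.34 -0.81] T [ 0.02 -0.01 -0.03]
xyz [-0.021   0.068  -0.0106] /f [-0.021  0.068 -0.011] ang [-0.0002 -0.      0.0001]
```

```bash
python3 - <<'E'
from h import *
for n in('top','side'):
  for t in('0','8'):
    w=cloud(n,np.load(f'pics/{n}{t}.npy'));q=w[...,:2]-V0;vx=q@VX;vy=q@VY;z=w[...,2]
    m=(abs(z)<.009)&(abs(vx)<.2)&(abs(vy)<.2)&((abs(vx)>.13)|(abs(vy)>.1))
    A=np.c_[vx[m],vy[m],np.ones(m.sum())];print(n,t,np.linalg.lstsq(A,z[m],rcond=None)[0].round(4),m.sum())
    # block edge comparison with robust medians, jaws too
    for c,h in((0,.022),(-.038,.009),(.038,.009)):
        k=(abs(vx-c)<h)&(z>.08)&(z<.115);L=k&(vy>.02)&(vy<.046);R=k&(vy<-.02)&(vy>-.046)
        print('   ',c,'L',np.median(z[L]).round(4),'R',np.median(z[R]).round(4),L.sum(),R.sum())
E
```

```text
top 0 [0.0004 0.0005 0.002 ] 16468
    0 L 0.105 R 0.1046 213 214
    -0.038 L 0.0886 R 0.0884 81 82
    0.038 L 0.0883 R 0.0892 82 80
top 8 [0.0007 0.0004 0.0019] 15434
    0 L 0.0993 R 0.099 212 214
    -0.038 L 0.0885 R 0.0886 82 82
    0.038 L 0.0889 R 0.0891 85 80
side 0 [-0.0003 -0.0009  0.0023] 14452
    0 L 0.1053 R 0.1046 172 151
    -0.038 L 0.0882 R 0.0889 89 55
    0.038 L 0.0887 R 0.0888 91 56
side 8 [-0.0003 -0.0005  0.0023] 14301
    0 L 0.0998 R 0.0994 49 78
    -0.038 L 0.0879 R nan 90 0
    0.038 L 0.0889 R 0.0892 88 58
  return _methods._mean(a, axis=axis, dtype=dtype,
  ret = ret.dtype.type(ret / rcount)
```

The camera shows 0.3 to 0.4 mm of residual slope across the block. The contact heights agree to 0.1 mm at equal load and the parallel is firmly pinched, so I trust contact. Now I set the drift down.

Request:
step_arm --increments '[{"xyz":[-0.021,0.068,0.2],"angular":[0,0,0],"gripper":1},{"xyz":[-0.021,0.068,0.45],"angular":[0,0,0],"gripper":1},{"xyz":[-0.021,0.068,0.7],"angular":[0,0,0],"gripper":1},{"xyz":[-0.021,0.068,0.82],"angular":[0,0,0],"gripper":1},{"xyz":[-0.021,0.068,0.85],"angular":[0,0,0],"gripper":1},{"xyz":[-0.021,0.068,0.86],"angular":[0,0,0],"gripper":1}]'

```text
time_s: 21.02
ee_pos: [0.4397, -0.2296, 0.0686]
tool_rot: [-0.001, 0.996, 0.087, -0.001]
wrist_force: [-0.3, 0.3, -1.6]
finger_gap: 0.359
```

```bash
python3 - <<'E'
from h import *
inc([.44,-.23,.0645],-80)
E
```

```text
t 21.02 pos [ 0.4397 -0.2296  0.0686] gap 0.359 F [-0.34  0.32 -1.65] T [-0.    0.01  0.02]
xyz [0.0017 0.0029 0.0273] /f [0.002 0.003 0.027] ang [-0.0006  0.0005  0.0002]
```

Request:
step_arm --increments '[{"xyz":[0,0,0.007],"angular":[0,0,0],"gripper":1},{"xyz":[0,0,0.014],"angular":[0,0,0],"gripper":1},{"xyz":[0,0,0.02],"angular":[0,0,0],"gripper":1},{"xyz":[0,0,0.024],"angular":[0,0,0],"gripper":1}]'

```text
time_s: 21.35
ee_pos: [0.4404, -0.23, 0.0661]
tool_rot: [-0.0, 0.996, 0.087, 0.0]
wrist_force: [0.1, 0.2, -1.9]
finger_gap: 0.361
```

Request:
step_arm --increments '[{"xyz":[0,0,0.003],"angular":[0,0,0],"gripper":1},{"xyz":[0,0,0.006],"angular":[0,0,0],"gripper":1}]'

```text
time_s: 21.52
ee_pos: [0.4408, -0.2302, 0.0659]
tool_rot: [0.0, 0.996, 0.087, 0.001]
wrist_force: [0.9, 0.3, -0.1]
finger_gap: 0.356
```

Request:
step_arm --increments '[{"xyz":[0,0,0.004],"angular":[0,0,0],"gripper":1},{"xyz":[0,0,0.006],"angular":[0,0,0],"gripper":1}]'

```text
time_s: 21.68
ee_pos: [0.441, -0.2303, 0.0652]
tool_rot: [0.0, 0.996, 0.087, 0.001]
wrist_force: [0.4, -0.8, -1.7]
finger_gap: 0.358
```

```bash
python3 - <<'E'
from h import *
inc([.44,-.23,.0645],-80)
E
```

```text
t 21.68 pos [ 0.441  -0.2303  0.0652] gap 0.358 F [ 0.38 -0.77 -1.7 ] T [-0.02 -0.06 -0.  ]
xyz [-0.0061 -0.0032  0.0045] /f [-0.006 -0.003  0.004] ang [ 0.0004 -0.0007  0.0002]
```

Not in contact yet; the previous reading was noise. I keep lowering in small steps.

Request:
step_arm --increments '[{"xyz":[0,0,0.004],"angular":[0,0,0],"gripper":1},{"xyz":[0,0,0.007],"angular":[0,0,0],"gripper":1}]'

```text
time_s: 21.85
ee_pos: [0.4412, -0.2304, 0.0644]
tool_rot: [0.001, 0.996, 0.087, 0.001]
wrist_force: [-0.5, 0.9, 5.0]
finger_gap: 0.361
```

Request:
step_arm --increments '[{"xyz":[0,0,0.004],"angular":[0,0,0],"gripper":1},{"xyz":[0,0,0.006],"angular":[0,0,0],"gripper":1}]'

```text
time_s: 22.02
ee_pos: [0.4413, -0.2304, 0.0644]
tool_rot: [0.001, 0.996, 0.087, 0.002]
wrist_force: [-2.0, 2.3, 10.2]
finger_gap: 0.36
```

```bash
python3 - <<'E'
from h import *
F=[]
for i in range(3):
    bot.grab_frame('top');F.append(bot.sense()['wrist_force'])
print(np.mean(F,0))
inc([.44,-.23,.0645],-80)
E
```

```text
[-1.58978562  0.37538293  7.46592768]
t 22.17 pos [ 0.4413 -0.2304  0.0644] gap 0.361 F [-2.03  0.8   8.27] T [ 0.29  0.41 -0.02]
xyz [-0.0079 -0.0038 -0.0006] /f [-0.008 -0.004 -0.001] ang [ 0.0004 -0.0009  0.0002]
```

The drift is on the bench at TCP 0.0644, the same as at pick-up, so the offset held all along. I release and check before retreating.

Request:
step_arm --increments '[{"xyz":[0,0,0],"angular":[0,0,0],"gripper":1},{"xyz":[0,0,0],"angular":[0,0,0],"gripper":0.5},{"xyz":[0,0,0],"angular":[0,0,0],"gripper":0},{"xyz":[0,0,0],"angular":[0,0,0],"gripper":0},{"xyz":[0,0,0],"angular":[0,0,0],"gripper":0},{"xyz":[0,0,0],"angular":[0,0,0],"gripper":0},{"xyz":[0,0,0],"angular":[0,0,0],"gripper":0}]'

```text
time_s: 22.75
ee_pos: [0.4413, -0.2304, 0.0643]
tool_rot: [0.001, 0.996, 0.087, 0.001]
wrist_force: [0.4, -0.0, -0.3]
finger_gap: 1.002
```

Request:
step_arm --increments '[{"xyz":[0,0,-0.1],"angular":[0,0,0],"gripper":0},{"xyz":[0,0,-0.3],"angular":[0,0,0],"gripper":0},{"xyz":[0,0,-0.55],"angular":[0,0,0],"gripper":0},{"xyz":[0,0,-0.8],"angular":[0,0,0],"gripper":0},{"xyz":[0,0,-1],"angular":[0,0,0],"gripper":0},{"xyz":[0,0,-1],"angular":[0,0,0],"gripper":0}]'

```text
time_s: 23.25
ee_pos: [0.444, -0.232, 0.2209]
tool_rot: [0.004, 0.996, 0.087, 0.007]
wrist_force: [0.5, -0.3, 0.2]
finger_gap: 0.999
```

Request:
step_arm --increments '[{"xyz":[0,0,-0.1],"angular":[0,0,0],"gripper":0},{"xyz":[0,-0.3,-0.2],"angular":[0,0,0],"gripper":0},{"xyz":[0.3,-0.6,-0.2],"angular":[0,0,0],"gripper":0},{"xyz":[0.3,-0.8,-0.2],"angular":[0,0,0],"gripper":0},{"xyz":[0.3,-0.8,-0.2],"angular":[0,0,0],"gripper":0}]'

```text
time_s: 23.67
ee_pos: [0.4674, -0.1016, 0.2502]
tool_rot: [0.003, 0.996, 0.089, 0.007]
wrist_force: [-0.1, 0.2, 0.1]
finger_gap: 1.001
```

```bash
python3 meas.py 9; python3 - <<'E'
from h import *
w=cloud('side',np.load('pics/side9.npy'));im=cv2.imread('pics/side9.png')
hsv=cv2.cvtColor(im,cv2.COLOR_BGR2HSV)
P=w[(hsv[...,0]<12)&(hsv[...,1]>120)&(np.hypot(w[...,0]-.44,w[...,1]+.23)<.04)]
print(len(P),P.min(0).round(3),P.max(0).round(3))
print(bot.sense()['wrist_force'])
E
```

```text
23.6667 [ 0.4674 -0.1016  0.2502] [-0.06  0.18  0.09]
top block n 770 slope 0.0101 z 0.0992
top near x -0.018 +end [0.0926 0.0927 0.0931 0.0935] -end [-0.0956 -0.0953 -0.0946 -0.094 ] z 0.0631
top far x 0.0177 +end [0.0951 0.0957 0.0962 0.0969] -end [-0.0924 -0.0919 -0.0912 -0.0907] z 0.0631
side block n 586 slope -0.0109 z 0.0994
side near x -0.0173 +end [0.0941 0.0943 0.0944 0.0947] -end [-0.0946 -0.0931] z 0.0628
side far x 0.0188 +end [0.097  0.0974 0.0976 0.0976] -end [-0.0949 -0.0926 -0.0894 -0.0894] z 0.0628
262 [ 0.426 -0.249  0.044] [ 0.453 -0.213  0.104]
[-0.48089063 -0.31343927  0.34718059]
```

View pics/side9.png

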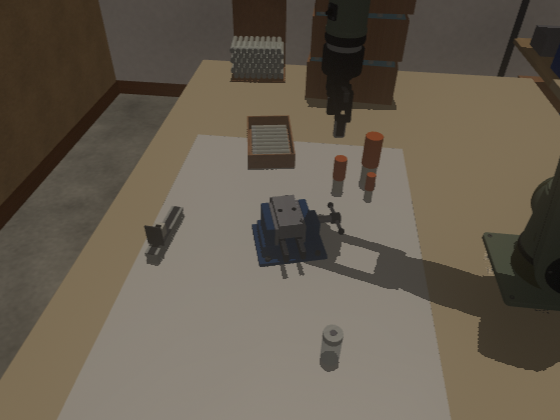

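View pics/top9.png

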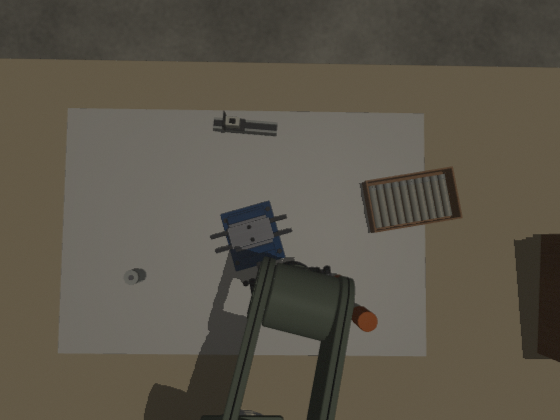

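Both pictures show the drift upright at side (341,168) and the vial, rail, tray and parallels where they were; the arm touches nothing. The two cameras' block slopes disagree in sign (+0.010 and -0.011), which is noise around level. I hand it in.

```bash
python3 -c "
from bench import bot
print(bot.job_done())"
```

```text
the job is handed in; nothing more can be done
None
```

I pressed the block down onto both parallels with the middle-sized nylon drift, gave one parallel a push test, which it held, and handed the job in at about 24 s.

- **Pressing:** I worked alternately on the left and right ends. The block gave way at about 3 N and came down roughly 5 to 6 mm. I finished with a steady press of about 22 to 25 N on each end, well under the 40 N limit.
- **Level:** Both ends stopped hard at the same height, within about 0.1 to 0.2 mm over the 72 mm between the tapping points.
- **Push test:** I pushed the +y end of the far parallel along its length with the side of the drift. The mean force was about 1.7 N, with one noisy sample at 2.3 N. The drift stalled after about 0.1 mm. Pictures before and after show no shift at the far (-y) end; the pushed end's picture comparison was spoiled by the gripper, but its measured position was unchanged. I did not push the near parallel.
- **Left behind:** The drift stands upright on the bench within a few millimetres of where it started. By eye, the vial, sensor rail and tube tray are where they were.

**Disagreement:** Camera depth gave block slopes anywhere from -0.011 to +0.010 rad, and on some frames the left end read 0.3 to 0.4 mm high. The two cameras disagreed in sign on the last look, so I treated that as depth noise and relied on the contact heights and the push test.

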